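# Put the bowl and shield pick away in the lift-door dust locker

## Task

Raise the dust locker's lift-up door until its stay locks by itself, then set the grey bowl upright (without dropping it) and the shield pick down inside on the locker floor, released. Then slide the stay's round post back away from the locker to unlock it and let the door sink down fully shut on its damper, without slamming it and without knocking the other things about.

Things in the scene. Friction and masses are not known exactly. Their poses are not given: they have to be found in the camera images.
- locker: Grey steel locker fixed to the table, 190 (x) x 280 (y) x 152 mm high; origin centre of underside, front faces its -x, only yawed. Inside: floor z = 6, x -85 to 95, y -135 to 135. Front sill at x = -90 is 40 high; the opening slopes from it at 40 deg up to the hinge (x 36, z 146), then a roof to the back. Dark bracket on its right (x -58 to -8, y -255 to -145, 116 high) bears the stay carriage.
- door (a joint): Lift-up door (clear pane, aluminium frame, 165 mm hinge to free edge, 280 wide) angle, rad: 0 = shut on the slope, grows as it swings up and back. The stay snaps locked at 2.09 (door then 10 deg short of upright, top 309 mm high); hard stop 2.20: raise to about 2.15, let go. Needs under 6 N at the bar. Damped and weakly sprung: unlocked, it sinks shut by itself in about 3 s.
- door_hinge (a point): Point on the door's hinge axis (along the locker's y), mid-width: (36, 0, 146) mm in the locker frame. At the door's right edge (y -150 to -144) a fan-shaped aluminium plate of 86 mm radius turns with the door about this axis.
- door_handle (a point): Centre of the door's bar handle: 10 mm round, 130 long, along the locker's y, standoffs at +-55 mm; bar axis 39 mm off the door's outer face, 162 mm from the hinge. In the locker frame (-113, 0, 82) mm shut and (55, 0, 307) locked up, then on the far side of the door; so the hinge-to-bar line starts 23.2 deg below the locker's -x and turns up with the door. A pinched bar can turn in the grip.
- stay (a joint): Stay carriage travel along the locker's y, m: 0 = bolt resting on the face of the fan plate (start, unlocked). A 3 to 6 N spring pushes it to +y; with the door at 2.09 it snaps to 0.010 = locked. Pull its post to the locker's -y, to -0.005 or beyond (stop -0.022), to unlock; keep it there until the door has sunk 0.2 rad, then it may be let go: the plate holds it at 0.
- post_top (a point): Top centre of the upright round steel post on the stay carriage: 14 mm diameter, standing 43 mm clear above the carriage block (40 x 36 mm). At stay = 0 it is at (-33, -200, 185) mm in the locker frame.
- bowl: Small grey ceramic bowl, 58 mm across the rim, 55 mm at 10 mm height, 44 mm across the foot, 38 high, wall 4 mm, about 0.09 kg. Origin at the centre of its underside, z up.
- pick: Shield pick lying flat: orange plastic grip 60 x 17 x 15 mm high with flat sides, along its x; a thin steel shaft (5 mm thick) runs from its +x end to a tip 76 mm from the origin. Origin at the centre of the grip's underside. About 0.03 kg.
- jar: Bystander inside the locker: small amber jar, 44 mm across, 55 high, origin under its centre. At one end of the locker, the spacer stack at the other; which is which varies.
- spacers: Bystander inside the locker: stack of brass axle spacers on a steel foot 27 mm across, 43 high, origin under its centre.
- wheel: Bystander on the table: cream skate wheel lying flat, 58 mm across, 32 high, origin under its centre.
- tin: Bystander on the table: round aluminium tin, 62 mm across, 24 high with a 22 mm bearing lying on it as one piece (31 high), origin under its centre.
- plate: Bystander: purple aluminium skate plate, 160 x 48 x 26 mm high, along its x, origin under its centre.
- squeeze: Bystander: white squeeze bottle, 56 mm across, 150 high, origin under its centre.
- brush: Bystander: cleaning brush lying along its x on the far left of the table, about 200 mm long, 42 wide, origin underneath.
There are look-alikes about, which are no part of the job. What is shaped like the bowl but blue or red is not meant.

How it is judged:
By the outcome, as a careful person would: the job done as asked, in the order asked, and still so for the second after the job is handed in, with the robot touching nothing.
It also fails if it takes over 72 s, if anything falls off the work surface, if the arm or the gripper's body presses on something with over 40 N, if the wrist force passes 120 N, or if a joint passes its speed limit or range.

## Robot

A 6-joint arm with a two-finger parallel gripper is mounted at the origin on the work surface. World frame = base frame: x ahead of the robot, y to its left, z up, the work surface at z = 0. Lengths are in mm, angles in degrees, forces in N, time in s.
With the tool pointing down it reaches from about 350 to 850 mm from the base axis. Payload 8.1 kg.
Tool frame: the origin (TCP) lies midway between the tips of the shut fingers; the grasp point (between the pads) lies 19 mm behind it; z points along the fingers, y is the line along which they close (so a half turn about z gives the same grasp; the last joint's range is limited). The gripper opens to 85 mm and grips with 20 to 120 N. Pads are 22 mm wide; open, the fingers measure 114 mm over their backs; the gripper's body (76 mm by 85 mm) begins 54 mm behind the grasp point. The pads swing forward as they close: fully open they stand 13 mm farther back than shut.
Start: joints at [-78.232, 7.471, 85.268, -0, 87.261, -4.893], TCP at [172.051, -574.807, 194.192] pointing down, gripper open.
Joint ranges: [-169.43, 169.43], [-51.17, 129.36], [1.28, 143.12], [-76.62, 256.62], [0, 156.53], [-152.29, 152.29]. Speed limits (degrees/s): [136.94, 136.94, 159.86, 180, 180, 180].

## Interface

Orientations are given as [roll, pitch, yaw] about the fixed x, y, z axes, in that order (R = Rz(yaw) Ry(pitch) Rx(roll)).
In Python, from bench import sense, snapshot, camera_params, hand_in, masks_of, pinpoint gives the robot as it stands.
- The arm moves only by the tool step_arm, never from a script. Its argument "targets" is a list of rows, each an object with "angular": the turn, a rotation vector about the tool's x, y, z scaled (see below), a list of three; "dp": the shift along the tool's x, y, z scaled (see below), a list of three; "fingers": the closure, from 0 (fully open) to 1 (shut). A call has exactly 8 rows; each row is the pose to reach, as a shift and turn from the pose commanded when the call began, along the tool's axes at that moment, turning the shorter way round; what a row does not reach only later rows make up. The controller multiplies each number of a shift by 0.2 m and each number of a turn by 180 degrees. A row lasts 1/8 s, in which the tool goes at most 62.5 mm and 10.7 degrees, less where a joint would pass 70% of its speed; a pose out of reach is approached as far as the arm can. A call with a number of a shift or a turn outside -1 to 1 is refused whole. A call with a gripper value outside its range is refused whole. The fingers move at their own pace and stop on an object; "newtons" is the grip in N (left out, the last holds). Time passes only in rows, so rows that repeat a pose let the fingers close, or fill a call up. It gives the time, the measured TCP pose, the force, the opening and the grip force at its end, in the units of the state.
- sense(): the state, without advancing time (a new reading comes with each control period).
- snapshot(name): name is "scene" or "top" or "wrist"; returns the picture (480x640x3 uint8, blue, green, red); there is no depth.
- camera_params(name): a dict with "vfov" (degrees; the focal length in pixels is half the picture's height over the tangent of half this angle, whatever the lens; pixels are square), "cx", "cy" (the principal point, pixels), "D" ([k1, k2, p1, p2, k3] as OpenCV has them; the pictures are not rectified), "R" (3x3) and "t" (3): a world point X has camera coordinates R X + t. Camera axes: x right, y down, z forward; pixel columns grow to the right and rows downward; lengths in mm; the calibration is good to about 2 mm. A picture is of the moment at which its call begins: read the wrist's pose just before it. camera_params takes no time and is no camera call; for the wrist camera it gives the pose at the moment of the call.
- hand_in(): hands the job in; it is judged then, once.
Trained networks look in the newest picture that a camera, given by its name, has taken for a name from the list of things; names that differ only in an ending like _2 or _b are one class to them, and where a whole thing is asked for, a point or a joint stands for the part that bears it (a point fixed in the world has none). Each returns a list of dicts, best first, with "conf" (0 to 1); they miss things now and then, are a little off and sometimes report something else, mostly with a low value. They report only what shows in the picture. A call takes as long as a camera call. They do not tell look-alikes from the thing itself.
- masks_of(camera, label): "pixels" (480x640 bool, what is visible of it) and "at" ([column, row] in pixels, amid what is visible of it).
- pinpoint(camera, label): "at" ([column, row] in pixels: a listed point, or the origin of a listed thing).
The state is a dict: "time": time; "joint_pos": joint angles; "qd": joint speeds; "joint_efforts": joint torques, N m; "tool_pos": TCP position; "tcp_rot": TCP orientation; "ft_force": force on the tool from outside, world axes, zero at the start; "wrist_torque": the same for the moment, N m; "finger_gap": finger opening in mm; "grip_force": force on a finger pad.
Only numpy, scipy, OpenCV 4.12 (cv2) and the standard library are available. Lean on these libraries where they do the work, as an engineer would, in place of code of your own. Each camera call takes 0.05 s, during which the arm holds its last target. There are 200 camera calls.

## Working session

There is one attempt and no reset: what is moved stays moved. The work goes in short steps, Python scripts to look and compute and a tool call to move; the robot and the scene stay as the last step left them, time stands still between calls to the robot, and variables do not carry over. Pictures are saved under pics/ and viewed, at most 10 in all, crops included, and the job is handed in when it is done.

Besides the shell and the picture viewer there is one more tool, called as a command line: name --argument value ..., lists and objects as JSON in quotes. step_arm: Moves the arm, as the interface text tells. Its arguments: {"type":"object","properties":{"targets":{"type":"array","items":{"type":"object","properties":{"angular":{"type":"array","items":{"type":"number","minimum":-1,"maximum":1}},"dp":{"type":"array","items":{"type":"number","minimum":-1,"maximum":1}},"fingers":{"type":"number"}}}},"newtons":{"type":"number"}},"required":["targets"]}

```bash
ls; mkdir -p pics; python3 - <<'E'
from bench import *
import cv2,json
print(sense())
a=snapshot("scene");b=snapshot("top")
cv2.imwrite("pics/scene.png",a);cv2.imwrite("pics/top.png",b)
for c in("scene","top"):
    p=camera_params(c);print(c,p)
for l in "locker door_hinge door_handle post_top bowl pick jar spacers wheel tin plate squeeze brush".split():
    for c in("scene","top"):
        print(l,c,[(round(d["conf"],2),[round(float(x),1) for x in d["at"]]) for d in pinpoint(c,l)])
print(sense()['time'])
E
```

```text
pics
{'time': 0.0, 'joint_pos': array([-7.82335840e+01,  7.51521801e+00,  8.53305404e+01, -1.41430918e-03,
        8.72594399e+01, -4.89239995e+00]), 'qd': array([ 0.07596738, -0.03403068,  0.03345181, -0.03448165,  0.09992597,
       -0.00848338]), 'joint_efforts': array([-3.57823556e-04, -5.69394886e+01, -5.00553060e+01, -1.21814592e-04,
        1.44775759e-02, -6.02513478e-05]), 'tool_pos': array([ 171.89594411, -574.2081474 ,  193.131241  ]), 'tcp_rot': array([-1.79895065e+02, -7.56438888e-03,  1.66588780e+01]), 'ft_force': array([0.11496597, 0.52035191, 0.61540855]), 'wrist_torque': array([0.02142624, 0.00477792, 0.02293942]), 'grip_force': 0.0, 'finger_gap': 85.47369946817307}
scene {'vfov': 48.818261731121375, 'cx': 325.2493647966597, 'cy': 245.93894907157326, 'D': array([-0.1173921,  0.       ,  0.       ,  0.       ,  0.       ]), 'R': array([[-0.8573972 ,  0.5146383 ,  0.00417921],
       [ 0.28921768,  0.48852727, -0.82322187],
       [-0.42570316, -0.70461942, -0.5677044 ]]), 't': array([ 419.48077116,  -89.14560878, 1589.91667609])}
top {'vfov': 52.80050389338735, 'cx': 
[... 747 characters left out ...]
1.9, 296.4]), (0.57, [267.8, 348.6])]
bowl top [(0.8, [302.3, 256.8]), (0.69, [231.5, 278.8]), (0.68, [274.4, 287.1]), (0.5, [303.8, 301.5])]
pick scene [(0.54, [421.9, 339.8])]
pick top [(0.54, [230.0, 277.1])]
jar scene []
jar top [(0.61, [227.7, 279.6])]
spacers scene []
spacers top []
wheel scene [(0.66, [395.0, 382.3])]
wheel top [(0.7, [208.0, 242.0])]
tin scene [(0.89, [331.4, 341.7]), (0.21, [266.6, 248.9])]
tin top [(0.51, [257.6, 222.1]), (0.28, [385.5, 211.1])]
plate scene [(0.57, [311.4, 194.7])]
plate top [(0.86, [451.5, 312.1])]
squeeze scene []
squeeze top [(0.7, [279.2, 188.6])]
brush scene [(0.91, [453.2, 408.3]), (0.36, [393.0, 381.5])]
brush top [(0.7, [176.7, 257.2])]
1.4
```

View pics/scene.png

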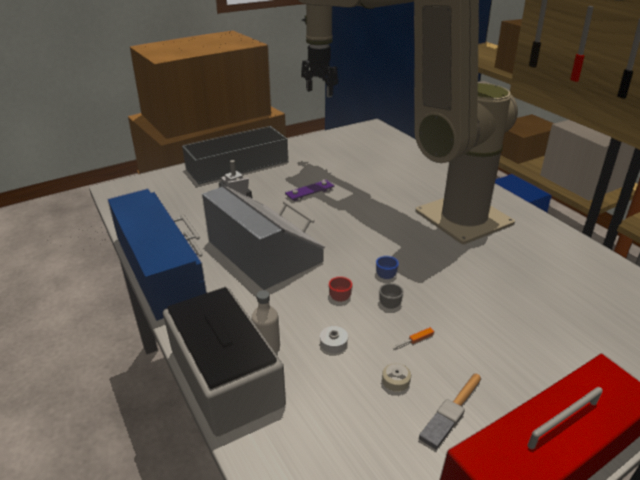

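View pics/top.png

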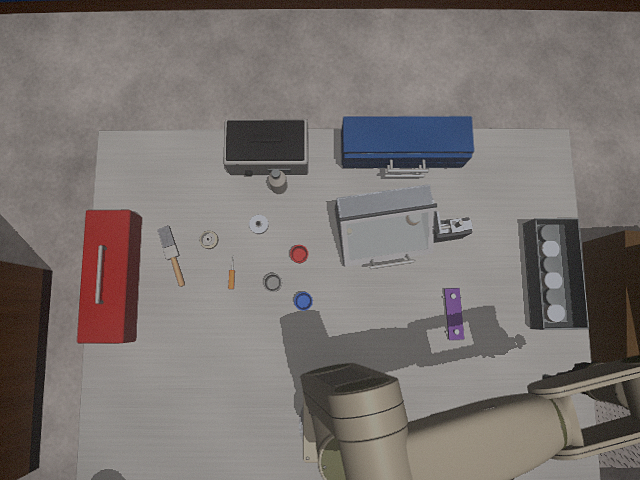

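Top view: grey bowl (272,282). Look-alikes: red bowl (299,254), blue bowl (303,300). Pick (231,275), handle bar (390,263); the blue chest behind has another bar (405,168). Locker at (385,228), post around (457,225). Close crop and localisation next.

```bash
cat > h.py <<'E'
import numpy as np, cv2
from scipy.optimize import least_squares
from scipy.spatial.transform import Rotation as Ro
from bench import *
def K(p):
    f=240/np.tan(np.radians(p['vfov'])/2);return np.array([[f,0,p['cx']],[0,f,p['cy']],[0,0,1.]])
def proj(p,X):
    return cv2.projectPoints(np.float64(X).reshape(-1,1,3),cv2.Rodrigues(p['R'])[0],p['t'],K(p),p['D'])[0].reshape(-1,2)
def onz(p,uv,z):
    n=cv2.undistortPoints(np.float64([[uv]]),K(p),p['D'])[0,0]
    d=p['R'].T@np.array([n[0],n[1],1]);o=-p['R'].T@p['t']
    return o+d*(z-o[2])/d[2]
def L2W(l,P):
    P=np.atleast_2d(np.float64(P));c,s=np.cos(l[2]),np.sin(l[2])
    return np.c_[l[0]+c*P[:,0]-s*P[:,1],l[1]+s*P[:,0]+c*P[:,1],P[:,2]]
def fit(obs,x0):  # obs: list of (cam params, uv, local pt)
    r=lambda x:np.concatenate([proj(p,L2W(x,P))[0]-uv for p,uv,P in obs])
    s=least_squares(r,x0,loss='soft_l1',x_scale=[10,10,.05]);return s.x,r(s.x).reshape(-1,2)
E
python3 - <<'E'
from h import *
T=camera_params("top");S=camera_params("scene")
H=(36,0,146);B=(-113,0,82);P=(-33,-200,185)
obs=[(S,(249.8,210.6),H),(T,(388,212.8),H),(S,(298.6,210.8),B),(T,(393,266.6),B),(T,(463.9,225.5),P)]
l,r=fit(obs,[500,-100,0]);print(l,np.degrees(l[2]));print(r.round(1))
for n,uv,z in [("bowl",(272,282),20),("red",(299,254),20),("blue",(303,300),20),("pickgrip",(231.5,283),8),("picktip",(233,257),3),("wheel",(208,240),16),("tin",(258,224),24),("plate",(453,313),20),("squeeze",(277,181),140)]:
    print(n,onz(T,uv,z).round(0))
print("bowl scene",onz(S,(391,297),20).round(),"pick",onz(S,(424,335),8).round(),onz(S,(395,347),3).round())
a=cv2.imread("pics/top.png")
x=cv2.resize(a[170:290,320:480],None,fx=5,fy=5,interpolation=2);y=cv2.resize(a[225:325,210:330],None,fx=4,fy=4)
cv2.imwrite("pics/c1.png",x)
s=cv2.imread("pics/scene.png");z=cv2.resize(s[140:290,180:340],None,fx=4,fy=4)
cv2.imwrite("pics/c2.png",z)
cv2.imwrite("pics/c3.png",y)
E
```

```text
[ 5.88689431e+02 -1.52251485e+02  1.13308206e-01] 6.4920820106555
[[ 0.4 -4.3]
 [ 0.6  0.2]
 [-0.  -0.9]
 [-0.6 -1.4]
 [-0.8 -0.2]]
bowl [433. 205.  20.]
red [521. 120.  20.]
blue [376. 108.  20.]
pickgrip [431. 334.   8.]
picktip [515. 331.   3.]
wheel [568. 410.  16.]
tin [618. 250.  24.]
plate [ 332. -360.   20.]
squeeze [726. 182. 140.]
bowl scene [432. 208.  20.] pick [438. 339.   8.] [512. 332.   3.]
```

View pics/c1.png

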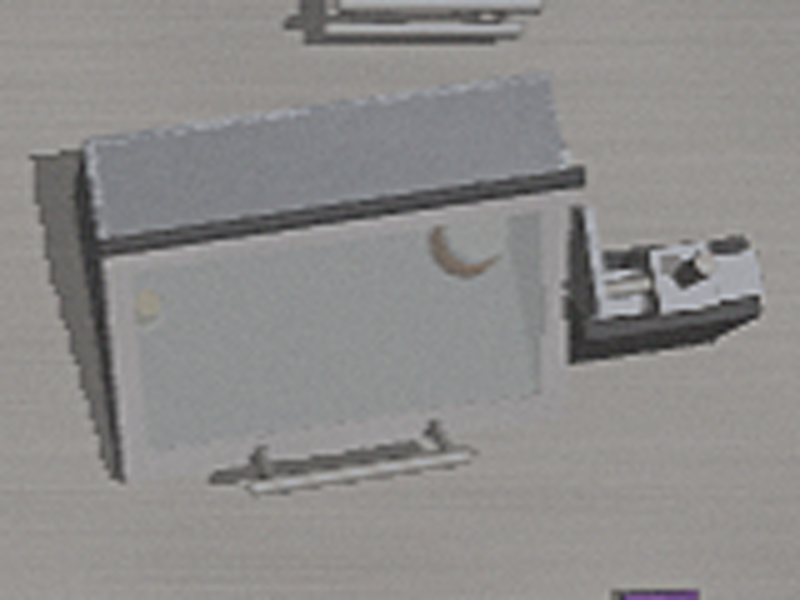

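View pics/c3.png

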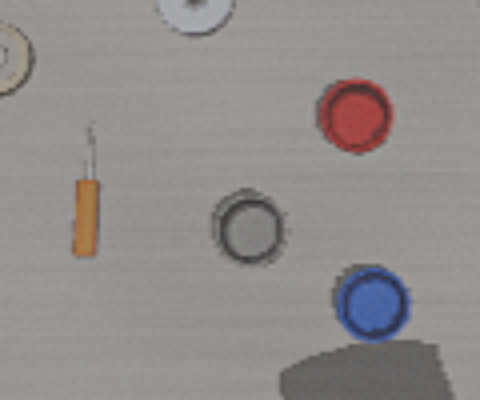

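c1: the bar's ends are at top-picture pixels (370,267.6) and (414.4,261). The roof's back corners are at (337.6,198) and (429.6,185), and the post top at about (460.4,222.4). The jar is at the right end and the spacers at the left. c3 confirms the grey bowl at (272,282.5), with red and blue rejected, and the pick grip centred at (231.6,279.5) with its tip at (232.7,255.5).

```bash
cat >> h.py <<'E'
import json
def q(u,ox,oy,f): return (ox+(u[0]+.5)/f-.5, oy+(u[1]+.5)/f-.5)
LOC=lambda:np.array(json.load(open("loc.json")))
def Rl(t,a=0,lean='x'): # locker-frame tilt t deg; a=-90: tool x along locker +y
    yl=np.degrees(LOC()[2])
    return Rw(yl,t,a)
def Rw(yaw,t,a=0): return Ro.from_euler('z',yaw,degrees=True)*Ro.from_euler('y',-t,degrees=True)*Ro.from_euler('x',180,degrees=True)*Ro.from_euler('z',a,degrees=True)
def cmd():
    d=json.load(open("cmd.json"));return np.array(d[0]),Ro.from_quat(d[1])
def plan(wps):
    """wps: list of (TCP pos, Rotation, row count, fingers): linear within; 8 rows per call. prints rows; stores final cmd"""
    p,R=cmd();rows=[]
    p0,R0=p,R
    for (x,r,n,f) in wps:
        d=(R0.inv()*r).as_rotvec()
        for k in range(1,n+1):
            rows.append((p0+(np.array(x)-p0)*k/n,R0*Ro.from_rotvec(d*k/n),f))
        p0,R0=np.array(x,float),r
    while len(rows)%8: rows.append(rows[-1])
    pp,RR=p,R
    for i in range(0,len(rows),8):
        out=[]
        for (x,r,f) in rows[i:i+8]:
            dp=(R.inv().apply(x-p)/200).round(3);w=((R.inv()*r).as_rotvec(degrees=True)/180).round(4)
            out.append({"angular":w.tolist(),"dp":dp.tolist(),"fingers":f})
            st=np.linalg.norm(x-pp);an=np.degrees((RR.inv()*r).magnitude())
            if st>62 or an>10.6: print("FAST",st,an)
            pp,RR=x,r
        print(json.dumps(out).replace(" ",""))
        pn=p+R.apply(np.array(out[-1]["dp"])*200);R=R*Ro.from_rotvec(np.array(out[-1]["angular"])*180,degrees=True);p=pn
    json.dump([p.tolist(),R.as_quat().tolist()],open("cmd.json","w"))
E
python3 - <<'E'
from h import *
T=camera_params("top");S=camera_params("scene")
H=(36,0,146);B=(-113,0,82);P=(-33,-200,185)
c=lambda u:q(u,320,170,5)
obs=[(T,(388,212.8),H),(S,(298.6,210.8),B),(T,(393,266.6),B),(T,c((702,262)),P),
(T,c((250,488)),(-113,65,82)),(T,c((474,455)),(-113,-65,82)),(T,c((88,140)),(95,140,152)),(T,c((548,75)),(95,-140,152)),(T,c((122,482)),(-95,140,0))]
l,r=fit(obs,[588,-152,.11]);print(l,np.degrees(l[2]));print(r.round(1))
json.dump(l.tolist(),open("loc.json","w"))
json.dump([[172.051,-574.807,194.192],Rw(16.661,0).as_quat().tolist()],open("cmd.json","w"))
def W2L(X):
    d=X[:2]-l[:2];cc,s=np.cos(l[2]),np.sin(l[2]);return np.array([cc*d[0]+s*d[1],-s*d[0]+cc*d[1]]).round(0)
print("jar loc",W2L(onz(T,c((475,240)),61)),"spacers",W2L(onz(T,c((148,305)),49)))
print("plate,squeeze",W2L(onz(T,(453,313),20)),W2L(onz(T,(277,181),140)))
c3=lambda u:q(u,210,225,4)
g=onz(T,c3((86.5,218)),15);tp=onz(T,c3((91,122)),3);print("pick",g,tp,np.degrees(np.arctan2(tp[1]-g[1],tp[0]-g[0])))
print("bowl",onz(T,c3((250,229)),38))
print(L2W(l,[B,P]))
# approach bar
R=Rl(30,-90);z=R.as_matrix()[:,2];b=L2W(l,B)[0]
plan([(b-z*120+[-20,0,60],R,16,0.3)])
E
```

```text
[ 5.92546293e+02 -1.48067133e+02  1.38789167e-01] 7.952033515302215
[[-1.2 -1.1]
 [-1.2 -0.3]
 [-1.1 -2.8]
 [ 1.5  0.3]
 [ 1.2 -0.2]
 [-1.4  0.1]
 [-0.2  1. ]
 [ 0.8  0.8]
 [-0.3  1.5]]
jar loc [ 22. -99.] spacers [ 12. 109.]
plate,squeeze [-288. -174.] [177. 308.]
pick [443.1141818  333.61185796  15.        ] [520.92152422 333.51646463   3.        ] -0.07024571622923854
bowl [431.95062859 202.67949051  38.        ]
[[ 480.6328747  -163.70000752   82.        ]
 [ 587.5324187  -350.70933214  185.        ]]
[{"angular":[-0.0086,0.0074,-0.0275],"dp":[0.105,-0.1,-0.016],"fingers":0.3},{"angular":[-0.0172,0.0148,-0.0551],"dp":[0.209,-0.2,-0.032],"fingers":0.3},{"angular":[-0.0258,0.0221,-0.0826],"dp":[0.314,-0.3,-0.048],"fingers":0.3},{"angular":[-0.0344,0.0295,-0.1101],"dp":[0.419,-0.4,-0.065],"fingers":0.3},{"angular":[-0.043,0.0369,-0.1377],"dp":[0.523,-0.5,-0.081],"fingers":0.3},{"angular":[-0.0516,0.0443,-0.1652],"dp":[0.628,-0.6,-0.097],"fingers":0.3},{"angular":[-0.0602,0.0516,-0.1927],"dp":[0.733,-0.7,-0.113],"fingers":0.3},{"angular":[-0.0687,0.059,-0.2203],"dp":[0.838,-0.8,-0.129],"fingers":0.3}]
[{"angular":[-0.0086,0.0074,-0.0275],"dp":[0.146,-0.007,-0.004],"fingers":0.3},{"angular":[-0.0172,0.0147,-0.055],"dp":[0.291,-0.014,-0.008],"fingers":0.3},{"angular":[-0.0258,0.0221,-0.0826],"dp":[0.437,-0.021,-0.012],"fingers":0.3},{"angular":[-0.0344,0.0295,-0.1101],"dp":[0.582,-0.028,-0.016],"fingers":0.3},{"angular":[-0.043,0.0369,-0.1376],"dp":[0.728,-0.035,-0.02],"fingers":0.3},{"angular":[-0.0516,0.0442,-0.1652],"dp":[0.873,-0.042,-0.024],"fingers":0.3},{"angular":[-0.0602,0.0516,-0.1927],"dp":[1.019,-0.049,-0.028],"fingers":0.3},{"angular":[-0.0688,0.059,-0.2202],"dp":[1.164,-0.056,-0.032],"fingers":0.3}]
```

step_arm --targets '[{"angular": [-0.0086,0.0074,-0.0275],"dp": [0.125,-0.1,-0.016],"fingers": 0.3},{"angular": [-0.0172,0.0148,-0.0551],"dp": [0.25,-0.2,-0.032],"fingers": 0.3},{"angular": [-0.0258,0.0221,-0.0826],"dp": [0.375,-0.3,-0.048],"fingers": 0.3},{"angular": [-0.0344,0.0295,-0.1101],"dp": [0.5,-0.4,-0.065],"fingers": 0.3},{"angular": [-0.043,0.0369,-0.1377],"dp": [0.625,-0.5,-0.081],"fingers": 0.3},{"angular": [-0.0516,0.0443,-0.1652],"dp": [0.75,-0.6,-0.097],"fingers": 0.3},{"angular": [-0.0602,0.0516,-0.1927],"dp": [0.875,-0.7,-0.113],"fingers": 0.3},{"angular": [-0.0687,0.059,-0.2203],"dp": [1.0,-0.8,-0.129],"fingers": 0.3}]' --newtons 60

```text
time: 2.4
tool_pos: [318.3, -363.3, 220.3]
tcp_rot: [164.9, -5.6, 57.5]
ft_force: [0.9, -1.5, -0.3]
finger_gap: 59.5
grip_force: 0.0
```

```bash
cat >> h.py <<'E'
def apply(dp,w):
    p,R=cmd();p=p+R.apply(np.array(dp)*200);R=R*Ro.from_rotvec(np.array(w)*180,degrees=True)
    json.dump([p.tolist(),R.as_quat().tolist()],open("cmd.json","w"))
E
python3 - <<'E'
from h import *
json.dump([[172.051,-574.807,194.192],Rw(16.661,0).as_quat().tolist()],open("cmd.json","w"))
apply([1,-.8,-.129],[-0.0687,0.059,-0.2203])
print(cmd()[0],cmd()[1].as_euler('xyz',degrees=True));s=sense();print(s['tool_pos'],s['tcp_rot'],s['finger_gap'],s['time'])
l=LOC();R=Rl(30,-90);z=R.as_matrix()[:,2];b=L2W(l,(-113,0,82))[0]
plan([(b-z*120+[-20,0,60],R,8,0.3)])
E
```

```text
[ 317.78121713 -364.18244347  219.992     ] [165.00868928  -5.58190062  57.31316159]
[ 318.30858905 -363.3104627   220.31449262] [164.91646616  -5.5648492   57.48544255] 59.48391468225268 2.4
[{"angular":[-0.0086,0.0074,-0.0275],"dp":[0.13,-0.019,-0.009],"fingers":0.3},{"angular":[-0.0172,0.0147,-0.0551],"dp":[0.26,-0.039,-0.018],"fingers":0.3},{"angular":[-0.0258,0.0221,-0.0826],"dp":[0.391,-0.058,-0.027],"fingers":0.3},{"angular":[-0.0344,0.0295,-0.1101],"dp":[0.521,-0.077,-0.035],"fingers":0.3},{"angular":[-0.043,0.0369,-0.1376],"dp":[0.651,-0.097,-0.044],"fingers":0.3},{"angular":[-0.0516,0.0442,-0.1652],"dp":[0.781,-0.116,-0.053],"fingers":0.3},{"angular":[-0.0602,0.0516,-0.1927],"dp":[0.912,-0.135,-0.062],"fingers":0.3},{"angular":[-0.0688,0.059,-0.2202],"dp":[1.042,-0.155,-0.071],"fingers":0.3}]
```

step_arm --targets '[{"angular": [-0.0086,0.0074,-0.0275],"dp": [0.125,-0.019,-0.009],"fingers": 0.3},{"angular": [-0.0172,0.0147,-0.0551],"dp": [0.25,-0.039,-0.018],"fingers": 0.3},{"angular": [-0.0258,0.0221,-0.0826],"dp": [0.375,-0.058,-0.027],"fingers": 0.3},{"angular": [-0.0344,0.0295,-0.1101],"dp": [0.5,-0.077,-0.035],"fingers": 0.3},{"angular": [-0.043,0.0369,-0.1376],"dp": [0.625,-0.097,-0.044],"fingers": 0.3},{"angular": [-0.0516,0.0442,-0.1652],"dp": [0.75,-0.116,-0.053],"fingers": 0.3},{"angular": [-0.0602,0.0516,-0.1927],"dp": [0.875,-0.135,-0.062],"fingers": 0.3},{"angular": [-0.0688,0.059,-0.2202],"dp": [1.0,-0.155,-0.071],"fingers": 0.3}]'

```text
time: 3.4
tool_pos: [396.9, -178.3, 245.4]
tcp_rot: [149.9, 0.1, 98.1]
ft_force: [0.6, -0.3, 0.0]
finger_gap: 59.7
grip_force: 0.0
```

```bash
python3 - <<'E'
from h import *
json.dump([[317.7812,-364.1824,219.992],Ro.from_euler('xyz',[165.00868928,-5.58190062,57.31316159],degrees=True).as_quat().tolist()],open("cmd.json","w"))
apply([1,-.155,-.071],[-0.0688,0.059,-0.2202])
print(cmd()[0]);s=sense();print(s['tool_pos'],s['tcp_rot'],s['joint_pos'])
W=camera_params("wrist");a=snapshot("wrist");cv2.imwrite("pics/w1.png",a)
l=LOC()
print("predict",proj(W,L2W(l,[(-113,65,82),(-113,-65,82),(-113,0,82),(-33,-200,185),(36,0,146)])).round(1))
print([(d['conf'],d['at']) for n in("door_handle","post_top","door_hinge") for d in pinpoint("wrist",n)])
E
```

```text
[ 396.68499526 -178.96472086  245.11653833]
[ 396.90321027 -178.28270212  245.44450575] [1.49937392e+02 8.13843338e-02 9.81037484e+01] [-56.5594122  -48.20229618 128.84741577  26.96251223  85.87474533
 -63.4230666 ]
predict [[311.1 119.8]
 [311.9 265.9]
 [311.5 196.5]
 [441.4 420. ]
 [485.6 193.1]]
[(0.78, [311.5, 197.5]), (0.68, [119.2, 378.8]), (0.58, [486.3, 191.1])]
```

View pics/w1.png

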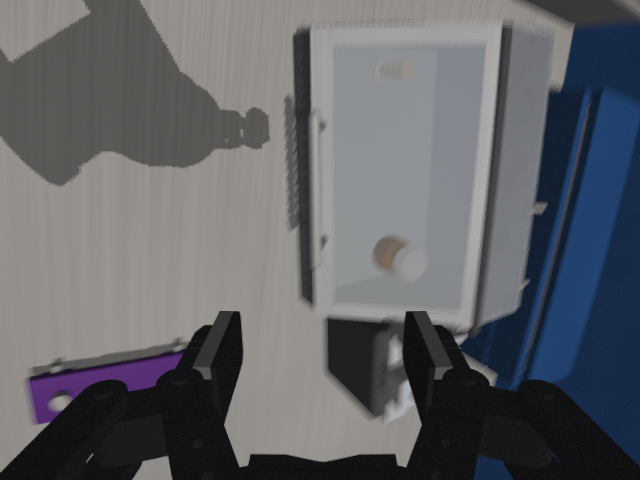

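Wrist view: the bar runs roughly from (316,112) to (316,268), the frame's left edge is at x≈325, and the fingers are clear. I'll measure the bar's columns numerically.

```bash
python3 - <<'E'
import cv2,numpy as np
a=cv2.imread("pics/w1.png",0)
for r in (125,150,170,190,210,230,255,262): print(r,a[r-1:r+2,300:336].mean(0).astype(int).tolist())
for c in (314,316): print(c,a[100:125,c-1:c+2].mean(1).astype(int).tolist(),a[255:285,c-1:c+2].mean(1).astype(int).tolist())
E
```

```text
125 [51, 49, 47, 47, 47, 47, 44, 52, 67, 85, 104, 120, 136, 151, 162, 164, 161, 150, 135, 114, 100, 91, 96, 103, 112, 122, 135, 150, 158, 157, 157, 156, 148, 150, 147, 144]
150 [52, 52, 51, 51, 49, 49, 44, 49, 61, 79, 97, 113, 130, 146, 158, 163, 163, 156, 144, 142, 144, 148, 155, 156, 157, 158, 158, 158, 158, 157, 156, 154, 151, 149, 147, 144]
170 [53, 52, 50, 50, 49, 47, 46, 48, 58, 73, 90, 108, 125, 142, 155, 161, 162, 157, 148, 144, 145, 144, 153, 157, 158, 159, 159, 159, 158, 158, 158, 155, 152, 152, 147, 141]
190 [54, 54, 53, 49, 46, 45, 44, 46, 54, 69, 86, 103, 120, 136, 151, 158, 161, 159, 151, 147, 142, 144, 151, 158, 159, 160, 160, 160, 160, 159, 160, 159, 153, 152, 145, 145]
210 [53, 53, 55, 53, 50, 47, 44, 44, 52, 65, 80, 98, 114, 131, 146, 156, 159, 159, 153, 150, 144, 147, 152, 160, 160, 160, 160, 160, 160, 161, 161, 157, 154, 153, 149, 147]
230 [52, 53, 53, 53, 52, 49, 47, 45, 49, 60, 76, 92, 107, 125, 142, 151, 156, 157, 154, 148, 148, 148, 152, 154, 159, 159, 159, 159, 160, 160, 159, 159, 154, 153, 152, 145]
255 [89, 56, 56, 54, 53, 52, 52, 50, 51, 60, 72, 85, 101, 118, 134, 144, 152, 154, 152, 152, 148, 148, 148, 150, 156, 156, 157, 157, 157, 158, 157, 154, 152, 152, 149, 145]
262 [89, 62, 55, 54, 52, 50, 48, 47, 48, 57, 70, 83, 100, 114, 130, 143, 151, 152, 151, 151, 147, 147, 145, 151, 155, 156, 156, 156, 157, 157, 157, 154, 151, 151, 148, 144]
314 [158, 158, 158, 158, 158, 158, 157, 150, 142, 137, 134, 133, 132, 133, 133, 142, 147, 152, 156, 159, 160, 160, 160, 159, 159] [132, 131, 131, 131, 131, 131, 130, 129, 128, 127, 125, 121, 117, 113, 112, 114, 117, 120, 118, 118, 118, 119, 117, 116, 116, 116, 116, 116, 116, 115]
316 [156, 155, 155, 155, 155, 156, 154, 149, 144, 141, 139, 140, 141, 144, 146, 149, 151, 154, 157, 158, 158, 159, 158, 158, 158] [150, 149, 150, 150, 149, 149, 149, 149, 149, 146, 141, 140, 139, 139, 140, 143, 146, 145, 144, 144, 144, 145, 144, 144, 143, 143, 143, 143, 142, 142]
```

```bash
python3 - <<'E'
from h import *
l=LOC();R=Rl(30,-90);z=R.as_matrix()[:,2];b=L2W(l,(-110.5,4,82))[0]
plan([(b-z*50,R,5,0.3),(b+z*19,R,3,0.3),(b+z*19,R,8,.95)])
E
```

```text
[{"angular":[0.0,-0.0,-0.0],"dp":[0.008,-0.006,0.135],"fingers":0.3},{"angular":[0.0,-0.0,-0.0],"dp":[0.015,-0.011,0.27],"fingers":0.3},{"angular":[0.0,-0.0,-0.0],"dp":[0.023,-0.017,0.405],"fingers":0.3},{"angular":[0.0,-0.0,-0.0],"dp":[0.03,-0.022,0.541],"fingers":0.3},{"angular":[0.0,-0.0,-0.0],"dp":[0.038,-0.028,0.676],"fingers":0.3},{"angular":[0.0,-0.0,-0.0],"dp":[0.038,-0.028,0.791],"fingers":0.3},{"angular":[0.0,-0.0,-0.0],"dp":[0.038,-0.028,0.906],"fingers":0.3},{"angular":[0.0,-0.0,-0.0],"dp":[0.038,-0.028,1.021],"fingers":0.3}]
[{"angular":[0.0,-0.0,-0.0],"dp":[-0.0,0.0,-0.0],"fingers":0.95},{"angular":[0.0,-0.0,-0.0],"dp":[-0.0,0.0,-0.0],"fingers":0.95},{"angular":[0.0,-0.0,-0.0],"dp":[-0.0,0.0,-0.0],"fingers":0.95},{"angular":[0.0,-0.0,-0.0],"dp":[-0.0,0.0,-0.0],"fingers":0.95},{"angular":[0.0,-0.0,-0.0],"dp":[-0.0,0.0,-0.0],"fingers":0.95},{"angular":[0.0,-0.0,-0.0],"dp":[-0.0,0.0,-0.0],"fingers":0.95},{"angular":[0.0,-0.0,-0.0],"dp":[-0.0,0.0,-0.0],"fingers":0.95},{"angular":[0.0,-0.0,-0.0],"dp":[-0.0,0.0,-0.0],"fingers":0.95}]
```

step_arm --targets '[{"angular": [0,0,0],"dp": [0.008,-0.006,0.135],"fingers": 0.3},{"angular": [0,0,0],"dp": [0.015,-0.011,0.27],"fingers": 0.3},{"angular": [0,0,0],"dp": [0.023,-0.017,0.405],"fingers": 0.3},{"angular": [0,0,0],"dp": [0.03,-0.022,0.541],"fingers": 0.3},{"angular": [0,0,0],"dp": [0.038,-0.028,0.676],"fingers": 0.3},{"angular": [0,0,0],"dp": [0.038,-0.028,0.791],"fingers": 0.3},{"angular": [0,0,0],"dp": [0.038,-0.028,0.9],"fingers": 0.3},{"angular": [0,0,0],"dp": [0.038,-0.028,1.0],"fingers": 0.3}]' --newtons 40

```text
time: 4.6
tool_pos: [489.9, -159.0, 68.2]
tcp_rot: [150.1, -0.0, 97.8]
ft_force: [0.2, 0.2, 0.2]
finger_gap: 59.7
grip_force: 0.0
```

step_arm --targets '[{"angular": [0,0,0],"dp": [0,0,0.021],"fingers": 0.6},{"angular": [0,0,0],"dp": [0,0,0.021],"fingers": 0.95},{"angular": [0,0,0],"dp": [0,0,0.021],"fingers": 0.95},{"angular": [0,0,0],"dp": [0,0,0.021],"fingers": 0.95},{"angular": [0,0,0],"dp": [0,0,0.021],"fingers": 0.95},{"angular": [0,0,0],"dp": [0,0,0.021],"fingers": 0.95},{"angular": [0,0,0],"dp": [0,0,0.021],"fingers": 0.95},{"angular": [0,0,0],"dp": [0,0,0.021],"fingers": 0.95}]'

```text
time: 5.6
tool_pos: [491.9, -157.9, 65.4]
tcp_rot: [150.0, -0.0, 98.0]
ft_force: [0.6, -0.3, 0.5]
finger_gap: 4.5
grip_force: 0.0
```

```bash
python3 - <<'E'
from h import *
W=camera_params("wrist");a=snapshot("wrist");b=snapshot("scene")
l=LOC();print(proj(W,L2W(l,[(-113,65,82),(-113,-65,82)])).round(1))
c=np.zeros((600,800,3),np.uint8);c[:300,:400]=cv2.resize(a,(400,300));c=cv2.resize(a,(560,420));d=cv2.resize(b[160:260,190:330],(588,420));d=cv2.resize(d,(240,171))
e=np.zeros((600,560,3),np.uint8);e[:420]=c;e[425:596,:240]=d
cv2.imwrite("pics/w2.png",e)
E
```

```text
[[313.8 160.2]
 [315.9 436.3]]
```

View pics/w2.png

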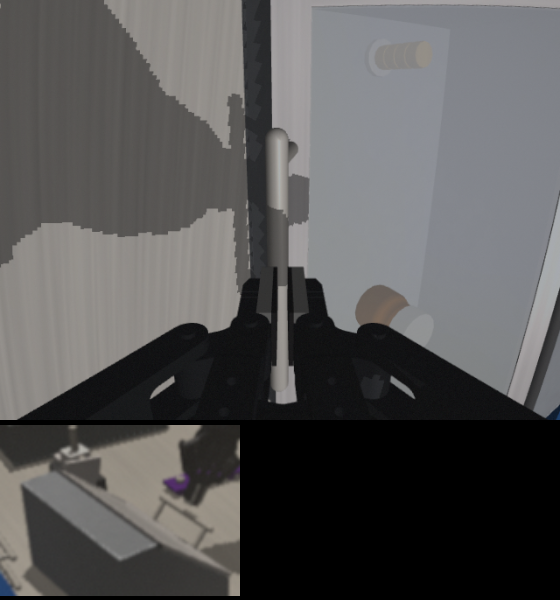

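```bash
python3 - <<'E'
from h import *
S=camera_params("scene");W=camera_params("wrist");s=sense();p=s['tool_pos'];print(p,s['joint_pos'])
R=Ro.from_euler('xyz',s['tcp_rot'],degrees=True);M=R.as_matrix()
print("TCP in scene",proj(S,p),"grasp",proj(S,p-19*M[:,2]))
print("TCP in wrist",proj(W,p),"grasp",proj(W,p-19*M[:,2]), 'cam in tool', M.T@(-W['R'].T@W['t']-p), (W['R']@M).round(2),W['vfov'])
print("bar scene",proj(S,L2W(LOC(),[(-113,65,82),(-113,-65,82)])))
b=snapshot("scene");d=cv2.resize(b[150:260,220:360],(763,600));cv2.imwrite("pics/s2.png",d)
E
```

```text
[ 491.93546377 -157.93268319   65.44427139] [-40.8706549  -25.84124798 134.65599077  27.80866459  53.78560299
 -62.01975932]
TCP in scene [[294.98326768 217.63805729]] grasp [[297.61161431 211.39338438]]
TCP in wrist [[320.11023203 286.82216043]] grasp [[319.90385408 305.45540829]] cam in tool [  81.60490901    1.02685641 -180.42883283] [[-0.    1.   -0.  ]
 [-0.95 -0.   -0.31]
 [-0.31  0.    0.95]] 58.88955152948794
bar scene [[311.89724722 220.20272933]
 [283.81741968 201.29202888]]
```

View pics/s2.png

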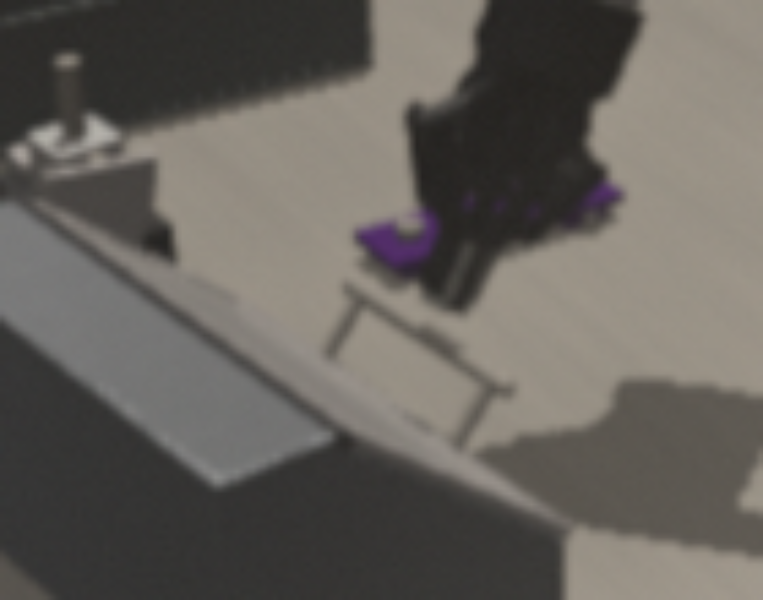

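The bar lies below the tips: in the scene view the fingertips show at (302.6,206), but the reported TCP projects to (295,217.6). The real fingers are therefore shorter than the stated TCP. Both views put them about 35–40 mm behind it, so I'll measure that closely.

```bash
python3 - <<'E'
from h import *
W=camera_params("wrist");s=sense();p=s['tool_pos'];M=Ro.from_euler('xyz',s['tcp_rot'],degrees=True).as_matrix()
a=cv2.cvtColor(snapshot("wrist"),cv2.COLOR_BGR2GRAY);cv2.imwrite("pics/w3.png",a)
for c in (285,295,302,306,334,338,345,355): print(c,a[292:340:2,c].tolist())
for r in (312,320,340): print(r,a[r,270:370:2].tolist())
for d in (0,20,30,35,40,45):
    print(d,proj(W,[p+M@np.array(v) for v in((11,10,-d),(-11,10,-d),(11,2.2,-d),(11,-17,-d),(11,17,-d))]).round(0).tolist())
E
```

```text
285 [115, 124, 123, 122, 147, 148, 147, 148, 90, 89, 89, 91, 90, 41, 20, 17, 17, 19, 18, 17, 21, 16, 19, 16]
295 [54, 55, 54, 52, 55, 55, 54, 54, 54, 55, 55, 54, 53, 30, 19, 16, 16, 14, 19, 27, 34, 42, 50, 50]
302 [46, 45, 45, 44, 44, 50, 52, 51, 52, 50, 51, 52, 51, 50, 49, 51, 51, 51, 50, 50, 51, 51, 51, 51]
306 [52, 52, 52, 53, 52, 51, 49, 51, 51, 51, 50, 50, 52, 52, 52, 51, 51, 51, 51, 52, 53, 52, 50, 51]
334 [159, 158, 157, 159, 158, 158, 127, 51, 51, 52, 51, 52, 51, 50, 47, 45, 43, 36, 37, 38, 32, 28, 26, 25]
338 [160, 159, 161, 159, 160, 160, 129, 51, 51, 50, 51, 52, 51, 52, 51, 53, 52, 52, 52, 52, 51, 52, 53, 51]
345 [159, 160, 160, 159, 159, 159, 128, 51, 51, 51, 51, 52, 50, 52, 50, 51, 51, 51, 51, 52, 50, 51, 52, 51]
355 [143, 144, 144, 143, 145, 144, 143, 144, 144, 145, 143, 143, 143, 63, 18, 20, 18, 19, 18, 17, 21, 18, 18, 20]
312 [134, 88, 90, 90, 90, 89, 90, 89, 64, 45, 54, 53, 54, 55, 51, 51, 51, 50, 50, 53, 50, 25, 19, 29, 89, 92, 96, 93, 89, 62, 17, 18, 51, 51, 51, 51, 51, 51, 51, 161, 156, 145, 143, 145, 144, 144, 144, 143, 143, 144]
320 [95, 89, 91, 91, 88, 87, 57, 
[... 190 characters left out ...]
123, 23, 21, 19, 22, 22, 21, 23, 24, 25, 29, 51, 52, 50, 51, 50, 52, 52, 42, 17, 19, 31, 147, 155, 154, 150, 142, 67, 15, 18, 24, 51, 50, 52, 52, 50, 51, 50, 48, 23, 23, 19, 22, 22, 24, 21, 19, 21]
0 [[342.0, 265.0], [341.0, 308.0], [325.0, 265.0], [283.0, 265.0], [357.0, 265.0]]
20 [[344.0, 282.0], [343.0, 330.0], [325.0, 282.0], [278.0, 282.0], [361.0, 282.0]]
30 [[345.0, 293.0], [344.0, 342.0], [325.0, 293.0], [276.0, 293.0], [363.0, 293.0]]
35 [[346.0, 298.0], [345.0, 349.0], [325.0, 298.0], [275.0, 298.0], [365.0, 298.0]]
40 [[347.0, 304.0], [346.0, 356.0], [325.0, 304.0], [273.0, 304.0], [366.0, 304.0]]
45 [[347.0, 311.0], [346.0, 363.0], [326.0, 311.0], [272.0, 311.0], [367.0, 311.0]]
```

step_arm --targets '[{"angular": [0,0,0],"dp": [0,0,0],"fingers": 0.5},{"angular": [0,0,0],"dp": [0,0,0],"fingers": 0.5},{"angular": [0,0,0],"dp": [0,0,0],"fingers": 0.5},{"angular": [0,0,0],"dp": [0,0,0.06],"fingers": 0.5},{"angular": [0,0,0],"dp": [0,0,0.12],"fingers": 0.5},{"angular": [0,0,0],"dp": [0,0,0.18],"fingers": 0.5},{"angular": [0,0,0],"dp": [0,0,0.18],"fingers": 0.8},{"angular": [0,0,0],"dp": [0,0,0.18],"fingers": 1}]' --newtons 40

```text
time: 6.8
tool_pos: [507.8, -155.2, 32.7]
tcp_rot: [150.2, -0.0, 98.0]
ft_force: [3.8, -9.3, -1.6]
finger_gap: 8.2
grip_force: 38.9
```

step_arm --targets '[{"angular": [0,0,0],"dp": [0,0,0],"fingers": 1},{"angular": [0,0,0],"dp": [0,0,0],"fingers": 1},{"angular": [0,0,0],"dp": [0,0,0],"fingers": 1},{"angular": [0,0,0],"dp": [0,0,0],"fingers": 1},{"angular": [0,0,0],"dp": [0,0,0],"fingers": 1},{"angular": [0,0,0],"dp": [0,0,0],"fingers": 1},{"angular": [0,0,0],"dp": [0,0,0],"fingers": 1},{"angular": [0,0,0],"dp": [0,0,0],"fingers": 1}]'

```text
time: 7.8
tool_pos: [507.9, -155.4, 32.9]
tcp_rot: [150.2, -0.0, 98.0]
ft_force: [-7.9, -3.1, -3.2]
finger_gap: 8.7
grip_force: 38.9
```

```bash
cat >> h.py <<'E'
def bar(phi,y=4):
    a=np.radians(phi-23.2);return L2W(LOC(),(36-162*np.cos(a),y,146+162*np.sin(a)))[0]
E
python3 - <<'E'
from h import *
apply([0,0,.18],[0,0,0]);print(cmd()[0])
w=[]
for i in range(1,25):
    f=i/24;R=Rl(30-30*min(1,f),-90);w.append((bar(123.2*f)+55*R.as_matrix()[:,2],R,1,1))
plan(w)
E
```

```text
[ 509.7796477  -155.49026342   34.29977088]
[{"angular":[0.007,-0.0,-0.0],"dp":[-0.0,-0.004,-0.079],"fingers":1},{"angular":[0.0139,-0.0,-0.0],"dp":[-0.0,0.008,-0.149],"fingers":1},{"angular":[0.0208,-0.0,-0.0],"dp":[-0.0,0.027,-0.218],"fingers":1},{"angular":[0.0278,-0.0,-0.0],"dp":[-0.0,0.051,-0.284],"fingers":1},{"angular":[0.0347,-0.0,-0.0],"dp":[-0.0,0.081,-0.348],"fingers":1},{"angular":[0.0417,-0.0,-0.0],"dp":[-0.0,0.117,-0.408],"fingers":1},{"angular":[0.0486,-0.0,-0.0],"dp":[-0.0,0.158,-0.464],"fingers":1},{"angular":[0.0556,-0.0,-0.0],"dp":[-0.0,0.203,-0.516],"fingers":1}]
[{"angular":[0.0069,-0.0,-0.0],"dp":[-0.0,0.041,-0.055],"fingers":1},{"angular":[0.0139,-0.0,-0.0],"dp":[-0.0,0.087,-0.106],"fingers":1},{"angular":[0.0208,-0.0,-0.0],"dp":[-0.0,0.137,-0.153],"fingers":1},{"angular":[0.0277,-0.0,-0.0],"dp":[-0.0,0.191,-0.194],"fingers":1},{"angular":[0.0347,-0.0,-0.0],"dp":[-0.0,0.249,-0.23],"fingers":1},{"angular":[0.0416,-0.0,-0.0],"dp":[-0.0,0.309,-0.26],"fingers":1},{"angular":[0.0486,-0.0,-0.0],"dp":[-0.0,0.372,-0.284],"fingers":1},{"angular":[0.0555,-0.0,-0.0],"dp":[-0.0,0.437,-0.302],"fingers":1}]
[{"angular":[0.007,-0.0,-0.0],"dp":[-0.0,0.062,-0.023],"fingers":1},{"angular":[0.0139,-0.0,-0.0],"dp":[-0.0,0.127,-0.04],"fingers":1},{"angular":[0.0209,-0.0,-0.0],"dp":[-0.0,0.193,-0.051],"fingers":1},{"angular":[0.0278,-0.0,-0.0],"dp":[-0.0,0.259,-0.055],"fingers":1},{"angular":[0.0347,-0.0,-0.0],"dp":[-0.0,0.326,-0.053],"fingers":1},{"angular":[0.0417,-0.0,-0.0],"dp":[-0.0,0.392,-0.045],"fingers":1},{"angular":[0.0486,-0.0,-0.0],"dp":[-0.0,0.457,-0.03],"fingers":1},{"angular":[0.0556,-0.0,-0.0],"dp":[-0.0,0.52,-0.009],"fingers":1}]
```

step_arm --targets '[{"angular": [0.007,0,0],"dp": [0,-0.004,-0.079],"fingers": 1},{"angular": [0.0139,0,0],"dp": [0,0.008,-0.149],"fingers": 1},{"angular": [0.0208,0,0],"dp": [0,0.027,-0.218],"fingers": 1},{"angular": [0.0278,0,0],"dp": [0,0.051,-0.284],"fingers": 1},{"angular": [0.0347,0,0],"dp": [0,0.081,-0.348],"fingers": 1},{"angular": [0.0417,0,0],"dp": [0,0.117,-0.408],"fingers": 1},{"angular": [0.0486,0,0],"dp": [0,0.158,-0.464],"fingers": 1},{"angular": [0.0556,0,0],"dp": [0,0.203,-0.516],"fingers": 1}]'

```text
time: 8.8
tool_pos: [492.3, -157.7, 143.6]
tcp_rot: [160.2, -0.0, 97.9]
ft_force: [2.8, -0.0, -7.9]
finger_gap: 8.2
grip_force: 38.7
```

Still gripped, with small forces. Continuing the arc.

step_arm --targets '[{"angular": [0.0069,0,0],"dp": [0,0.041,-0.055],"fingers": 1},{"angular": [0.0139,0,0],"dp": [0,0.087,-0.106],"fingers": 1},{"angular": [0.0208,0,0],"dp": [0,0.137,-0.153],"fingers": 1},{"angular": [0.0277,0,0],"dp": [0,0.191,-0.194],"fingers": 1},{"angular": [0.0347,0,0],"dp": [0,0.249,-0.23],"fingers": 1},{"angular": [0.0416,0,0],"dp": [0,0.309,-0.26],"fingers": 1},{"angular": [0.0486,0,0],"dp": [0,0.372,-0.284],"fingers": 1},{"angular": [0.0555,0,0],"dp": [0,0.437,-0.302],"fingers": 1}]'

```text
time: 9.8
tool_pos: [552.8, -149.3, 232.7]
tcp_rot: [170.2, -0.0, 97.9]
ft_force: [-13.0, 3.6, 10.0]
finger_gap: 8.5
grip_force: 40.0
```

step_arm --targets '[{"angular": [0.007,0,0],"dp": [0,0.062,-0.023],"fingers": 1},{"angular": [0.0139,0,0],"dp": [0,0.127,-0.04],"fingers": 1},{"angular": [0.0209,0,0],"dp": [0,0.193,-0.051],"fingers": 1},{"angular": [0.0278,0,0],"dp": [0,0.259,-0.055],"fingers": 1},{"angular": [0.0347,0,0],"dp": [0,0.326,-0.053],"fingers": 1},{"angular": [0.0417,0,0],"dp": [0,0.392,-0.045],"fingers": 1},{"angular": [0.0486,0,0],"dp": [0,0.457,-0.03],"fingers": 1},{"angular": [0.0556,0,0],"dp": [0,0.52,-0.009],"fingers": 1}]'

```text
time: 10.8
tool_pos: [655.5, -134.8, 252.2]
tcp_rot: [-180.0, -0.0, 97.9]
ft_force: [-2.8, 2.3, 3.4]
finger_gap: 8.7
grip_force: 40.7
```

```bash
python3 - <<'E'
from h import *
s=sense();p=s['tool_pos'];R=Ro.from_euler('xyz',s['tcp_rot'],degrees=True);g=p-55*R.as_matrix()[:,2]
l=LOC();d=g[:2]-l[:2];c,sn=np.cos(l[2]),np.sin(l[2]);x=c*d[0]+sn*d[1]
print(cmd()[0],p,x,g[2],"phi rad",np.radians(23.2)+np.arctan2(g[2]-146,36-x),s['ft_force'])
T=camera_params("top");a=snapshot("top")
print("predict bar",proj(T,[bar(120,65),bar(120,-65)]),proj(T,L2W(l,(-33,-190,185))))
print([(d['conf'],d['at']) for n in("door_handle","post_top") for d in pinpoint("top",n)])
e=cv2.resize(a[150:270,320:480],(800,600));cv2.imwrite("pics/t2.png",e)
E
```

```text
[ 655.51428866 -135.15481052  250.45336501] [ 655.47512869 -134.80213442  252.18559018] 64.17128044363264 307.1855880203805 phi rad 2.148740474422182 [-2.84517345  2.3112795   3.35427195]
predict bar [[370.43146646 194.91839157]
 [419.01641708 188.02637708]] [[458.09566928 222.7523938 ]]
[(0.6, [463.4, 224.1]), (0.46, [450.5, 315.7])]
```

The door is at about 2.15 rad. I'll release with a small opening and rise.

step_arm --targets '[{"angular": [0,0,0],"dp": [0,0,0],"fingers": 0.65},{"angular": [0,0,0],"dp": [0,0,0],"fingers": 0.65},{"angular": [0,0,0],"dp": [0,0,0],"fingers": 0.65},{"angular": [0,0,0],"dp": [0,0,-0.05],"fingers": 0.65},{"angular": [0,0,0],"dp": [0,0,-0.15],"fingers": 0.65},{"angular": [0,0,0],"dp": [0,0,-0.3],"fingers": 0.65},{"angular": [0,0,0],"dp": [0,0,-0.45],"fingers": 0.65},{"angular": [0,0,0],"dp": [0,0,-0.55],"fingers": 0.65}]'

```text
time: 11.95
tool_pos: [656.0, -135.3, 364.7]
tcp_rot: [179.8, 0.1, 97.9]
ft_force: [0.3, -0.6, -0.1]
finger_gap: 29.7
grip_force: 0.0
```

```bash
python3 - <<'E'
from h import *
apply([0,0,-.55],[0,0,0])
s=sense();print(cmd()[0],s['tool_pos'],s['ft_force'],s['joint_pos'])
yl=np.degrees(LOC()[2]);R=Rw(yl,10)
# to hover above bowl, tips 100 above table
z=R.as_matrix()[:,2];b=np.array([432,203,0.])
plan([([560,0,340],Rw(yl,5,-50),8,0),(b+[0,0,100]+z*46,R,8,0)])
b=snapshot("scene");d=cv2.resize(b[110:270,180:340],(600,600));cv2.imwrite("pics/s3.png",d)
E
```

```text
[ 655.52446137 -135.15914209  360.45336445] [ 656.01707759 -135.31802913  364.69240039] [ 0.25344843 -0.56269865 -0.12756766] [-1.60383077e+01  1.86790056e+01  5.47457802e+01 -9.92476635e-04
  1.06335473e+02 -2.39874778e+01]
[{"angular":[-0.0033,0.0012,0.0278],"dp":[0.092,-0.047,0.013],"fingers":0},{"angular":[-0.0067,0.0024,0.0555],"dp":[0.184,-0.095,0.026],"fingers":0},{"angular":[-0.01,0.0036,0.0833],"dp":[0.276,-0.142,0.038],"fingers":0},{"angular":[-0.0133,0.0048,0.111],"dp":[0.368,-0.19,0.051],"fingers":0},{"angular":[-0.0167,0.0061,0.1388],"dp":[0.46,-0.237,0.064],"fingers":0},{"angular":[-0.02,0.0073,0.1665],"dp":[0.552,-0.285,0.077],"fingers":0},{"angular":[-0.0233,0.0085,0.1943],"dp":[0.643,-0.332,0.09],"fingers":0},{"angular":[-0.0267,0.0097,0.2221],"dp":[0.735,-0.38,0.102],"fingers":0}]
[{"angular":[-0.0015,0.0032,0.0347],"dp":[0.059,-0.143,0.173],"fingers":0},{"angular":[-0.003,0.0065,0.0694],"dp":[0.117,-0.286,0.346],"fingers":0},{"angular":[-0.0045,0.0097,0.1041],"dp":[0.176,-0.429,0.518],"fingers":0},{"angular":[-0.006,0.013,0.1388],"dp":[0.234,-0.572,0.691],"fingers":0},{"angular":[-0.0076,0.0162,0.1735],"dp":[0.293,-0.715,0.864],"fingers":0},{"angular":[-0.0091,0.0195,0.2082],"dp":[0.351,-0.858,1.036],"fingers":0},{"angular":[-0.0106,0.0227,0.2429],"dp":[0.409,-1.001,1.209],"fingers":0},{"angular":[-0.0121,0.026,0.2776],"dp":[0.468,-1.144,1.382],"fingers":0}]
```

View pics/s3.png

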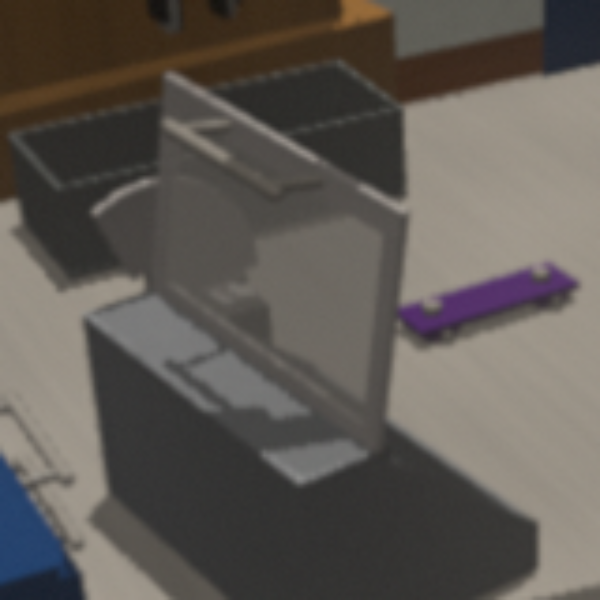

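The door stays locked up in the scene view, with its bar on the far side, the fan plate raised and the plate undisturbed. On to the bowl.

step_arm --targets '[{"angular": [-0.0033,0.0012,0.0278],"dp": [0.092,-0.047,0.013],"fingers": 0},{"angular": [-0.0067,0.0024,0.0555],"dp": [0.184,-0.095,0.026],"fingers": 0},{"angular": [-0.01,0.0036,0.0833],"dp": [0.276,-0.142,0.038],"fingers": 0},{"angular": [-0.0133,0.0048,0.111],"dp": [0.368,-0.19,0.051],"fingers": 0},{"angular": [-0.0167,0.0061,0.1388],"dp": [0.46,-0.237,0.064],"fingers": 0},{"angular": [-0.02,0.0073,0.1665],"dp": [0.552,-0.285,0.077],"fingers": 0},{"angular": [-0.0233,0.0085,0.1943],"dp": [0.643,-0.332,0.09],"fingers": 0},{"angular": [-0.0267,0.0097,0.2221],"dp": [0.735,-0.38,0.102],"fingers": 0}]'

```text
time: 13.0
tool_pos: [559.6, 0.4, 341.1]
tcp_rot: [176.1, -3.3, 57.9]
ft_force: [0.4, 0.1, 0.3]
finger_gap: 85.8
grip_force: 0.0
```

```bash
python3 - <<'E'
from h import *
yl=np.degrees(LOC()[2]);R=Rw(yl,10);R1=Rw(yl,5,-50)
p0=np.array([655.524,-135.159,360.453]);R0=Rw(yl,0,-90)
json.dump([p0.tolist(),R0.as_quat().tolist()],open("cmd.json","w"));apply([.735,-.38,.102],[-.0267,.0097,.2221])
s=sense();print(cmd()[0],s['tool_pos'],cmd()[1].as_euler('xyz',degrees=True),s['tcp_rot'])
z=R.as_matrix()[:,2];t=np.array([432,203,100.])+z*46;p=cmd()[0];m=p+(t-p)*.6
plan([(m,Rw(yl,8,-15),8,0),(t,R,8,0)])
E
```

```text
[ 5.59918226e+02 -8.66636632e-02  3.40053000e+02] [5.59635997e+02 4.15881006e-01 3.41053467e+02] [176.15615237  -3.21589786  58.05606094] [176.08255342  -3.27124501  57.88825709]
[{"angular":[-0.0011,0.0018,0.0243],"dp":[0.035,-0.086,0.104],"fingers":0},{"angular":[-0.0023,0.0036,0.0486],"dp":[0.07,-0.172,0.207],"fingers":0},{"angular":[-0.0034,0.0053,0.0729],"dp":[0.105,-0.258,0.311],"fingers":0},{"angular":[-0.0045,0.0071,0.0972],"dp":[0.14,-0.343,0.415],"fingers":0},{"angular":[-0.0057,0.0089,0.1215],"dp":[0.175,-0.429,0.518],"fingers":0},{"angular":[-0.0068,0.0107,0.1458],"dp":[0.211,-0.515,0.622],"fingers":0},{"angular":[-0.0079,0.0125,0.1701],"dp":[0.246,-0.601,0.725],"fingers":0},{"angular":[-0.009,0.0142,0.1944],"dp":[0.281,-0.687,0.829],"fingers":0}]
[{"angular":[-0.0002,0.0014,0.0104],"dp":[-0.017,-0.061,0.068],"fingers":0},{"angular":[-0.0004,0.0028,0.0208],"dp":[-0.034,-0.122,0.135],"fingers":0},{"angular":[-0.0006,0.0042,0.0312],"dp":[-0.051,-0.183,0.203],"fingers":0},{"angular":[-0.0008,0.0056,0.0416],"dp":[-0.068,-0.244,0.27],"fingers":0},{"angular":[-0.0009,0.007,0.0521],"dp":[-0.085,-0.306,0.338],"fingers":0},{"angular":[-0.0011,0.0083,0.0625],"dp":[-0.103,-0.367,0.405],"fingers":0},{"angular":[-0.0013,0.0097,0.0729],"dp":[-0.12,-0.428,0.473],"fingers":0},{"angular":[-0.0015,0.0111,0.0833],"dp":[-0.137,-0.489,0.54],"fingers":0}]
```

step_arm --targets '[{"angular": [-0.0011,0.0018,0.0243],"dp": [0.035,-0.086,0.104],"fingers": 0},{"angular": [-0.0023,0.0036,0.0486],"dp": [0.07,-0.172,0.207],"fingers": 0},{"angular": [-0.0034,0.0053,0.0729],"dp": [0.105,-0.258,0.311],"fingers": 0},{"angular": [-0.0045,0.0071,0.0972],"dp": [0.14,-0.343,0.415],"fingers": 0},{"angular": [-0.0057,0.0089,0.1215],"dp": [0.175,-0.429,0.518],"fingers": 0},{"angular": [-0.0068,0.0107,0.1458],"dp": [0.211,-0.515,0.622],"fingers": 0},{"angular": [-0.0079,0.0125,0.1701],"dp": [0.246,-0.601,0.725],"fingers": 0},{"angular": [-0.009,0.0142,0.1944],"dp": [0.281,-0.687,0.829],"fingers": 0}]'

```text
time: 14.0
tool_pos: [488.0, 123.0, 169.3]
tcp_rot: [177.9, -7.8, 22.9]
ft_force: [-0.2, 0.3, -0.1]
finger_gap: 85.8
grip_force: 0.0
```

step_arm --targets '[{"angular": [-0.0002,0.0014,0.0104],"dp": [-0.017,-0.061,0.068],"fingers": 0},{"angular": [-0.0004,0.0028,0.0208],"dp": [-0.034,-0.122,0.135],"fingers": 0},{"angular": [-0.0006,0.0042,0.0312],"dp": [-0.051,-0.183,0.203],"fingers": 0},{"angular": [-0.0008,0.0056,0.0416],"dp": [-0.068,-0.244,0.27],"fingers": 0},{"angular": [-0.0009,0.007,0.0521],"dp": [-0.085,-0.306,0.338],"fingers": 0},{"angular": [-0.0011,0.0083,0.0625],"dp": [-0.103,-0.367,0.405],"fingers": 0},{"angular": [-0.0013,0.0097,0.0729],"dp": [-0.12,-0.428,0.473],"fingers": 0},{"angular": [-0.0015,0.0111,0.0833],"dp": [-0.137,-0.489,0.54],"fingers": 0}]'

```text
time: 15.0
tool_pos: [440.4, 204.6, 55.4]
tcp_rot: [-180.0, -10.1, 7.9]
ft_force: [0.3, 0.5, 0.8]
finger_gap: 85.2
grip_force: 0.0
```

```bash
python3 - <<'E'
from h import *
s=sense();print(cmd()[0],s['tool_pos'],s['tcp_rot'],s['joint_pos'].round(1))
W=camera_params("wrist");a=snapshot("wrist");cv2.imwrite("pics/w4.png",a)
for n in("bowl","pick"):
  for d in masks_of("wrist",n):
    m=d["pixels"];ys,xs=np.nonzero(m);u=(xs.mean(),ys.mean());print(n,d['conf'],u,len(xs),"col",a[m].mean(0).round(),(xs.min(),xs.max(),ys.min(),ys.max()),onz(W,u,30).round(1),
    "sides",onz(W,(xs.min(),u[1]),30).round(1),onz(W,(xs.max(),u[1]),30).round(1))
print([(d['conf'],d['at'],onz(W,d['at'],0).round(1)) for d in pinpoint("wrist","bowl")])
print("pred",proj(W,[[432,203,0],[432,203,38]]))
E
```

```text
[439.88962201 204.02299946  54.70048496] [440.35541022 204.6271155   55.39587373] [-179.96975942  -10.09184381    7.88134904] [ 20.7 -14.8 122.2  -2.5  62.8 103.8]
bowl 0.64 (np.float64(442.13236034222444), np.float64(411.96426774031204)) 1987 col [101.  50.  23.] (np.int64(424), np.int64(465), np.int64(370), np.int64(452)) [371.  128.1  30. ] sides [369.8 138.4  30. ] [372.5 115.1  30. ]
bowl 0.55 (np.float64(325.30765337112774), np.float64(293.04140514274144)) 9878 col [68. 69. 70.] (np.int64(269), np.int64(382), np.int64(235), np.int64(348)) [430.6 202.7  30. ] sides [426.4 232.1  30. ] [434.6 173.   30. ]
bowl 0.55 (np.float64(511.0235172056026), np.float64(141.9426768113436)) 11566 col [ 29.  32. 126.] (np.int64(447), np.int64(572), np.int64(82), np.int64(199)) [521.7 119.5  30. ] sides [516.6 152.5  30. ] [526.9  87.   30. ]
pick 0.83 (np.float64(103.24836885602436), np.float64(212.48586341887778)) 4598 col [ 34.  70. 116.] (np.int64(79), np.int64(124), np.int64(97), np.int64(282)) [457. 324.  30.] sides [455.2 337.4  30. ] [458.5 312.8  30. ]
[(0.92, [326.7, 277.3], array([432.3, 201.9,   0. ])), (0.74, [487.0, 146.7], array([521.4, 120.5,   0. ])), (0.66, [462.6, 391.1], array([370.6, 106.3,   0. ]))]
pred [[324.82290951 277.48911183]
 [325.13625813 294.35600597]]
```

```bash
python3 - <<'E'
from h import *
yl=np.degrees(LOC()[2]);R=Rw(yl,10);z=R.as_matrix()[:,2];b=np.array([432,202.5,9.])
plan([(b+z*46,R,6,0),(b+z*46,R,10,.6)])
W=camera_params("wrist");a=cv2.imread("pics/w4.png").astype(int)
m=((a[:,:,2]-a[:,:,0]>60)&(a[:,:,1]-a[:,:,0]>15)).astype(np.uint8);m[:,200:]=0
ys,xs=np.nonzero(m);r=cv2.minAreaRect(np.c_[xs,ys].astype(np.float32));print(len(xs),r)
bx=cv2.boxPoints(r);P=np.array([onz(W,u,13) for u in bx]);print(P.round(1),P.mean(0))
E
```

```text
[{"angular":[0.0,0.0,0.0],"dp":[-0.013,0.0,0.075],"fingers":0},{"angular":[0.0,0.0,0.0],"dp":[-0.026,0.001,0.149],"fingers":0},{"angular":[0.0,0.0,0.0],"dp":[-0.04,0.001,0.224],"fingers":0},{"angular":[0.0,0.0,0.0],"dp":[-0.053,0.001,0.299],"fingers":0},{"angular":[0.0,0.0,0.0],"dp":[-0.066,0.002,0.373],"fingers":0},{"angular":[0.0,0.0,0.0],"dp":[-0.079,0.002,0.448],"fingers":0},{"angular":[0.0,0.0,0.0],"dp":[-0.079,0.002,0.448],"fingers":0.6},{"angular":[0.0,0.0,0.0],"dp":[-0.079,0.002,0.448],"fingers":0.6}]
[{"angular":[0.0,0.0,0.0],"dp":[-0.0,0.0,0.0],"fingers":0.6},{"angular":[0.0,0.0,0.0],"dp":[-0.0,0.0,0.0],"fingers":0.6},{"angular":[0.0,0.0,0.0],"dp":[-0.0,0.0,0.0],"fingers":0.6},{"angular":[0.0,0.0,0.0],"dp":[-0.0,0.0,0.0],"fingers":0.6},{"angular":[0.0,0.0,0.0],"dp":[-0.0,0.0,0.0],"fingers":0.6},{"angular":[0.0,0.0,0.0],"dp":[-0.0,0.0,0.0],"fingers":0.6},{"angular":[0.0,0.0,0.0],"dp":[-0.0,0.0,0.0],"fingers":0.6},{"angular":[0.0,0.0,0.0],"dp":[-0.0,0.0,0.0],"fingers":0.6}]
2975 ((98.1280517578125, 229.34754943847656), (31.252120971679688, 102.7013168334961), 6.340191841125488)
[[413.3 345.9  13. ]
 [473.1 342.6  13. ]
 [473.5 324.3  13. ]
 [414.  326.9  13. ]] [443.46403368 334.94353295  13.        ]
```

step_arm --targets '[{"angular": [0,0,0],"dp": [-0.013,0,0.075],"fingers": 0},{"angular": [0,0,0],"dp": [-0.026,0.001,0.149],"fingers": 0},{"angular": [0,0,0],"dp": [-0.04,0.001,0.224],"fingers": 0},{"angular": [0,0,0],"dp": [-0.053,0.001,0.299],"fingers": 0},{"angular": [0,0,0],"dp": [-0.066,0.002,0.373],"fingers": 0},{"angular": [0,0,0],"dp": [-0.079,0.002,0.448],"fingers": 0},{"angular": [0,0,0],"dp": [-0.079,0.002,0.448],"fingers": 0.2},{"angular": [0,0,0],"dp": [-0.079,0.002,0.448],"fingers": 0.6}]' --newtons 30

```text
time: 16.2
tool_pos: [440.2, 203.7, -35.9]
tcp_rot: [180.0, -10.0, 8.0]
ft_force: [0.2, 0.5, -1.4]
finger_gap: 57.5
grip_force: 32.2
```

step_arm --targets '[{"angular": [0,0,0],"dp": [0,0,0],"fingers": 0.6},{"angular": [0,0,0],"dp": [0,0,0],"fingers": 0.6},{"angular": [0,0,0],"dp": [0,0,0],"fingers": 0.6},{"angular": [0,0,0],"dp": [0,0,0],"fingers": 0.6},{"angular": [0,0,0],"dp": [0,0,-0.05],"fingers": 0.6},{"angular": [0,0,0],"dp": [-0.03,0,-0.15],"fingers": 0.6},{"angular": [0,0,0],"dp": [-0.05,0,-0.3],"fingers": 0.6},{"angular": [0,0,0],"dp": [-0.08,0,-0.45],"fingers": 0.6}]'

```text
time: 17.2
tool_pos: [408.5, 199.2, 51.0]
tcp_rot: [-180.0, -10.0, 7.9]
ft_force: [-0.6, 0.2, 0.1]
finger_gap: 57.1
grip_force: 32.4
```

```bash
cat >> h.py <<'E'
def setcmd(p,R): json.dump([list(map(float,p)),R.as_quat().tolist()],open("cmd.json","w"))
E
python3 - <<'E'
from h import *
apply([-.08,0,-.45],[0,0,0]);s=sense();print(cmd()[0],s['tool_pos'])
yl=np.degrees(LOC()[2]);R=Rw(yl,10);z=R.as_matrix()[:,2]
t=L2W(LOC(),(-48,-35,15.5))[0]+z*46;print(t)
p=cmd()[0]
m1=np.array([440,40,90.]);m2=np.array([t[0]-15,-145,90.])
plan([(m1,R,8,.6),(m2,R,8,.6),(t+[0,0,60],R,3,.6),(t+[0,0,8],R,3,.6),(t,R,2,.6)])
E
```

```text
[408.86045498 199.28438064  49.57249463] [408.45254851 199.2432287   50.95375435]
[ 557.76089802 -188.26602733  -29.80115664]
[{"angular":[0.0,0.0,0.0],"dp":[0.01,0.101,-0.024],"fingers":0.6},{"angular":[0.0,0.0,0.0],"dp":[0.02,0.203,-0.048],"fingers":0.6},{"angular":[0.0,0.0,0.0],"dp":[0.029,0.304,-0.072],"fingers":0.6},{"angular":[0.0,0.0,0.0],"dp":[0.039,0.405,-0.096],"fingers":0.6},{"angular":[0.0,0.0,0.0],"dp":[0.049,0.506,-0.12],"fingers":0.6},{"angular":[0.0,0.0,0.0],"dp":[0.059,0.608,-0.144],"fingers":0.6},{"angular":[0.0,0.0,0.0],"dp":[0.069,0.709,-0.167],"fingers":0.6},{"angular":[0.0,0.0,0.0],"dp":[0.078,0.81,-0.191],"fingers":0.6}]
[{"angular":[0.0,0.0,0.0],"dp":[0.047,0.124,0.008],"fingers":0.6},{"angular":[0.0,0.0,0.0],"dp":[0.094,0.247,0.016],"fingers":0.6},{"angular":[0.0,0.0,0.0],"dp":[0.141,0.371,0.024],"fingers":0.6},{"angular":[0.0,0.0,0.0],"dp":[0.188,0.494,0.033],"fingers":0.6},{"angular":[0.0,0.0,0.0],"dp":[0.235,0.617,0.041],"fingers":0.6},{"angular":[0.0,0.0,0.0],"dp":[0.282,0.741,0.049],"fingers":0.6},{"angular":[0.0,0.0,0.0],"dp":[0.329,0.864,0.058],"fingers":0.6},{"angular":[0.0,0.0,0.0],"dp":[0.376,0.988,0.066],"fingers":0.6}]
[{"angular":[0.0,0.0,0.0],"dp":[-0.003,0.074,0.101],"fingers":0.6},{"angular":[0.0,0.0,0.0],"dp":[-0.006,0.149,0.201],"fingers":0.6},{"angular":[0.0,0.0,0.0],"dp":[-0.009,0.224,0.302],"fingers":0.6},{"angular":[0.0,0.0,0.0],"dp":[-0.024,0.224,0.387],"fingers":0.6},{"angular":[0.0,0.0,0.0],"dp":[-0.039,0.224,0.473],"fingers":0.6},{"angular":[0.0,0.0,0.0],"dp":[-0.054,0.224,0.558],"fingers":0.6},{"angular":[0.0,0.0,0.0],"dp":[-0.057,0.224,0.578],"fingers":0.6},{"angular":[0.0,0.0,0.0],"dp":[-0.061,0.224,0.597],"fingers":0.6}]
```

step_arm --targets '[{"angular": [0,0,0],"dp": [0.01,0.101,-0.024],"fingers": 0.6},{"angular": [0,0,0],"dp": [0.02,0.203,-0.048],"fingers": 0.6},{"angular": [0,0,0],"dp": [0.029,0.304,-0.072],"fingers": 0.6},{"angular": [0,0,0],"dp": [0.039,0.405,-0.096],"fingers": 0.6},{"angular": [0,0,0],"dp": [0.049,0.506,-0.12],"fingers": 0.6},{"angular": [0,0,0],"dp": [0.059,0.608,-0.144],"fingers": 0.6},{"angular": [0,0,0],"dp": [0.069,0.709,-0.167],"fingers": 0.6},{"angular": [0,0,0],"dp": [0.078,0.81,-0.191],"fingers": 0.6}]'

```text
time: 18.2
tool_pos: [440.0, 39.4, 90.8]
tcp_rot: [180.0, -10.0, 8.0]
ft_force: [-0.7, 0.1, -1.3]
finger_gap: 57.3
grip_force: 32.4
```

step_arm --targets '[{"angular": [0,0,0],"dp": [0.047,0.124,0.008],"fingers": 0.6},{"angular": [0,0,0],"dp": [0.094,0.247,0.016],"fingers": 0.6},{"angular": [0,0,0],"dp": [0.141,0.371,0.024],"fingers": 0.6},{"angular": [0,0,0],"dp": [0.188,0.494,0.033],"fingers": 0.6},{"angular": [0,0,0],"dp": [0.235,0.617,0.041],"fingers": 0.6},{"angular": [0,0,0],"dp": [0.282,0.741,0.049],"fingers": 0.6},{"angular": [0,0,0],"dp": [0.329,0.864,0.058],"fingers": 0.6},{"angular": [0,0,0],"dp": [0.376,0.988,0.066],"fingers": 0.6}]'

```text
time: 19.2
tool_pos: [543.2, -145.8, 90.6]
tcp_rot: [180.0, -10.0, 8.0]
ft_force: [0.1, 1.1, -0.8]
finger_gap: 57.2
grip_force: 32.4
```

```bash
python3 - <<'E'
from h import *
s=sense();print(s['tool_pos'],s['finger_gap'],s['joint_pos'].round(1))
W=camera_params("wrist");a=snapshot("wrist");cv2.imwrite("pics/w5.png",a)
l=LOC()
c=proj(W,L2W(l,[(-90,135,40),(-90,-135,40),(36,-135,146),(36,135,146)]));print(c.round(0))
t=proj(W,L2W(l,[(22,-99,61),(12,109,49),(-48,-35,6)]));print(t.round(0))
for q_ in np.vstack([c,t]): cv2.circle(a,tuple(int(v) for v in np.clip(q_,0,639)),4,(0,0,255),-1)
cv2.imwrite("pics/w5m.png",a)
E
```

```text
[ 543.15023281 -145.80702132   90.6287406 ] 57.15116684336907 [-24.   -3.6 108.4   5.7  66.9  56.1]
[[118. 331.]
 [558. 330.]
 [739.  84.]
 [-48.  79.]]
[[531. 140.]
 [143. 160.]
 [390. 254.]]
```

View pics/w5m.png

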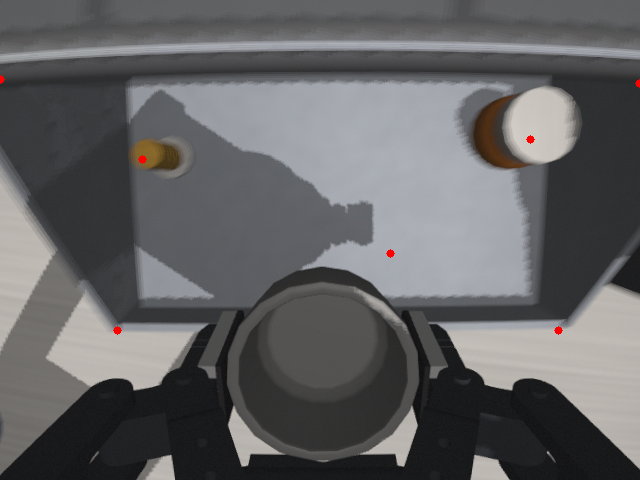

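Wrist view: the bowl is held upright at (323,370), the locker floor is clear in the middle, the spacers are at (150,155) and the jar at (530,125). The sill sits about 3–4 mm deeper than modelled, so I'm shifting the target inward.

step_arm --targets '[{"angular": [0,0,0],"dp": [0.022,0.074,0.06],"fingers": 0.6},{"angular": [0,0,0],"dp": [0.025,0.149,0.16],"fingers": 0.6},{"angular": [0,0,0],"dp": [0.02,0.224,0.28],"fingers": 0.6},{"angular": [0,0,0],"dp": [0.005,0.224,0.38],"fingers": 0.6},{"angular": [0,0,0],"dp": [-0.01,0.224,0.473],"fingers": 0.6},{"angular": [0,0,0],"dp": [-0.025,0.224,0.558],"fingers": 0.6},{"angular": [0,0,0],"dp": [-0.03,0.224,0.585],"fingers": 0.6},{"angular": [0,0,0],"dp": [-0.032,0.224,0.597],"fingers": 0.6}]'

```text
time: 20.25
tool_pos: [563.4, -187.3, -28.7]
tcp_rot: [-180.0, -10.0, 8.0]
ft_force: [-0.8, -0.4, -1.4]
finger_gap: 57.0
grip_force: 32.5
```

```bash
python3 - <<'E'
from h import *
yl=np.degrees(LOC()[2]);R=Rw(yl,10);z=R.as_matrix()[:,2]
t=L2W(LOC(),(-48,-35,15.5))[0]+z*46;setcmd(t+R.apply([5.8,0,0]),R)
s=sense();print(cmd()[0],s['tool_pos'],s['ft_force'],s['finger_gap'])
E
```

```text
[ 563.41785884 -187.47582216  -28.79399721] [ 563.40641124 -187.34374632  -28.74315095] [-0.77384727 -0.407158   -1.38248928] 57.008355409880764
```

step_arm --targets '[{"angular": [0,0,0],"dp": [-0.001,0,0.004],"fingers": 0.6},{"angular": [0,0,0],"dp": [-0.001,0,0.008],"fingers": 0.6},{"angular": [0,0,0],"dp": [-0.001,0,0.008],"fingers": 0.25},{"angular": [0,0,0],"dp": [-0.001,0,0.008],"fingers": 0.1},{"angular": [0,0,0],"dp": [-0.001,0,0.008],"fingers": 0.1},{"angular": [0,0,0],"dp": [0.01,0,-0.05],"fingers": 0.1},{"angular": [0,0,0],"dp": [0.02,0,-0.25],"fingers": 0.1},{"angular": [0,0,0],"dp": [0.02,0,-0.5],"fingers": 0.1}]'

```text
time: 21.25
tool_pos: [549.2, -188.8, 71.2]
tcp_rot: [-179.9, -9.9, 7.9]
ft_force: [1.2, -0.2, -0.3]
finger_gap: 76.8
grip_force: 0.0
```

```bash
python3 - <<'E'
from h import *
apply([.02,0,-.5],[0,0,0]);s=sense();print(cmd()[0],s['tool_pos'])
W=camera_params("wrist");a=snapshot("wrist");cv2.imwrite("pics/w6.png",a)
m=masks_of("wrist","bowl")
for d in m:
    ys,xs=np.nonzero(d["pixels"]);print(d['conf'],(xs.min(),xs.max(),ys.min(),ys.max()),onz(W,(xs.mean(),ys.mean()),30))
print(L2W(LOC(),(-42,-35,36)))
yl=np.degrees(LOC()[2]);R=Rw(yl,10);z=R.as_matrix()[:,2]
Rp=Rw(-2,0);pk=np.array([443.4,334.4,0]);p=cmd()[0]
t=pk+[0,0,80]+Rp.as_matrix()[:,2]*42
plan([([490,-20,100],R,8,.3),([460,170,100],R,8,.3),(t,Rp,8,.5)])
E
```

```text
[ 550.12136939 -189.33317189   70.3813708 ] [ 549.15991906 -188.81472855   71.23145438]
0.56 (np.int64(269), np.int64(378), np.int64(207), np.int64(314)) [ 553.61237338 -188.16539233   30.        ]
[[ 555.79219622 -188.54102982   36.        ]]
[{"angular":[0.0,0.0,0.0],"dp":[-0.019,-0.11,-0.022],"fingers":0.3},{"angular":[0.0,0.0,0.0],"dp":[-0.038,-0.22,-0.044],"fingers":0.3},{"angular":[0.0,0.0,0.0],"dp":[-0.057,-0.33,-0.066],"fingers":0.3},{"angular":[0.0,0.0,0.0],"dp":[-0.076,-0.44,-0.089],"fingers":0.3},{"angular":[0.0,0.0,0.0],"dp":[-0.095,-0.55,-0.111],"fingers":0.3},{"angular":[0.0,0.0,0.0],"dp":[-0.114,-0.66,-0.133],"fingers":0.3},{"angular":[0.0,0.0,0.0],"dp":[-0.133,-0.77,-0.155],"fingers":0.3},{"angular":[0.0,0.0,0.0],"dp":[-0.152,-0.88,-0.177],"fingers":0.3}]
[{"angular":[0.0,0.0,0.0],"dp":[-0.002,-0.12,-0.001],"fingers":0.3},{"angular":[0.0,0.0,0.0],"dp":[-0.004,-0.241,-0.001],"fingers":0.3},{"angular":[0.0,0.0,0.0],"dp":[-0.006,-0.361,-0.001],"fingers":0.3},{"angular":[0.0,0.0,0.0],"dp":[-0.009,-0.481,-0.002],"fingers":0.3},{"angular":[0.0,0.0,0.0],"dp":[-0.011,-0.601,-0.002],"fingers":0.3},{"angular":[0.0,0.0,0.0],"dp":[-0.013,-0.721,-0.002],"fingers":0.3},{"angular":[0.0,0.0,0.0],"dp":[-0.015,-0.842,-0.003],"fingers":0.3},{"angular":[0.0,0.0,0.0],"dp":[-0.017,-0.962,-0.003],"fingers":0.3}]
[{"angular":[-0.0006,-0.0069,0.0069],"dp":[-0.003,-0.103,0.039],"fingers":0.5},{"angular":[-0.0012,-0.0139,0.0138],"dp":[-0.006,-0.206,0.078],"fingers":0.5},{"angular":[-0.0018,-0.0208,0.0207],"dp":[-0.009,-0.309,0.116],"fingers":0.5},{"angular":[-0.0024,-0.0277,0.0276],"dp":[-0.011,-0.413,0.155],"fingers":0.5},{"angular":[-0.003,-0.0346,0.0345],"dp":[-0.014,-0.516,0.194],"fingers":0.5},{"angular":[-0.0036,-0.0416,0.0414],"dp":[-0.017,-0.619,0.233],"fingers":0.5},{"angular":[-0.0042,-0.0485,0.0483],"dp":[-0.02,-0.722,0.272],"fingers":0.5},{"angular":[-0.0048,-0.0554,0.0551],"dp":[-0.023,-0.825,0.311],"fingers":0.5}]
```

step_arm --targets '[{"angular": [0,0,0],"dp": [-0.019,-0.11,-0.06],"fingers": 0.3},{"angular": [0,0,0],"dp": [-0.038,-0.22,-0.11],"fingers": 0.3},{"angular": [0,0,0],"dp": [-0.057,-0.33,-0.14],"fingers": 0.3},{"angular": [0,0,0],"dp": [-0.076,-0.44,-0.15],"fingers": 0.3},{"angular": [0,0,0],"dp": [-0.095,-0.55,-0.16],"fingers": 0.3},{"angular": [0,0,0],"dp": [-0.114,-0.66,-0.17],"fingers": 0.3},{"angular": [0,0,0],"dp": [-0.133,-0.77,-0.17],"fingers": 0.3},{"angular": [0,0,0],"dp": [-0.152,-0.88,-0.177],"fingers": 0.3}]'

```text
time: 22.35
tool_pos: [489.7, -19.3, 100.5]
tcp_rot: [180.0, -10.0, 7.9]
ft_force: [-1.3, 1.3, 0.3]
finger_gap: 60.1
grip_force: 0.0
```

step_arm --targets '[{"angular": [0,0,0],"dp": [-0.002,-0.12,-0.001],"fingers": 0.3},{"angular": [0,0,0],"dp": [-0.004,-0.241,-0.001],"fingers": 0.3},{"angular": [0,0,0],"dp": [-0.006,-0.361,-0.001],"fingers": 0.3},{"angular": [0,0,0],"dp": [-0.009,-0.481,-0.002],"fingers": 0.3},{"angular": [0,0,0],"dp": [-0.011,-0.601,-0.002],"fingers": 0.3},{"angular": [0,0,0],"dp": [-0.013,-0.721,-0.002],"fingers": 0.3},{"angular": [0,0,0],"dp": [-0.015,-0.842,-0.003],"fingers": 0.3},{"angular": [0,0,0],"dp": [-0.017,-0.962,-0.003],"fingers": 0.3}]'

```text
time: 23.35
tool_pos: [459.9, 170.9, 100.6]
tcp_rot: [-180.0, -10.0, 7.9]
ft_force: [-0.1, -0.2, -0.7]
finger_gap: 59.8
grip_force: 0.0
```

```bash
python3 - <<'E'
from h import *
yl=np.degrees(LOC()[2]);R=Rw(yl,10)
setcmd([460,170,100],R);s=sense();print(s['tool_pos'],s['tcp_rot'],s['time'])
Rp=Rw(-2,20);z=Rp.as_matrix()[:,2];pk=np.array([443.4,334.4,0]);t=pk+[0,0,70]+z*42
plan([(t,Rp,8,.4)])
E
```

```text
[459.8534791  170.92270481 100.62327516] [-179.99556763  -10.03571703    7.94327034] 23.35
[{"angular":[-0.0018,0.0069,0.0067],"dp":[0.005,-0.102,0.045],"fingers":0.4},{"angular":[-0.0036,0.0139,0.0134],"dp":[0.01,-0.203,0.09],"fingers":0.4},{"angular":[-0.0054,0.0208,0.0201],"dp":[0.015,-0.305,0.135],"fingers":0.4},{"angular":[-0.0072,0.0277,0.0267],"dp":[0.02,-0.407,0.18],"fingers":0.4},{"angular":[-0.009,0.0346,0.0334],"dp":[0.025,-0.508,0.225],"fingers":0.4},{"angular":[-0.0107,0.0416,0.0401],"dp":[0.03,-0.61,0.27],"fingers":0.4},{"angular":[-0.0125,0.0485,0.0468],"dp":[0.035,-0.712,0.315],"fingers":0.4},{"angular":[-0.0143,0.0554,0.0535],"dp":[0.04,-0.813,0.36],"fingers":0.4}]
```

step_arm --targets '[{"angular": [-0.0018,0.0069,0.0067],"dp": [0.005,-0.102,0.045],"fingers": 0.4},{"angular": [-0.0036,0.0139,0.0134],"dp": [0.01,-0.203,0.09],"fingers": 0.4},{"angular": [-0.0054,0.0208,0.0201],"dp": [0.015,-0.305,0.135],"fingers": 0.4},{"angular": [-0.0072,0.0277,0.0267],"dp": [0.02,-0.407,0.18],"fingers": 0.4},{"angular": [-0.009,0.0346,0.0334],"dp": [0.025,-0.508,0.225],"fingers": 0.4},{"angular": [-0.0107,0.0416,0.0401],"dp": [0.03,-0.61,0.27],"fingers": 0.4},{"angular": [-0.0125,0.0485,0.0468],"dp": [0.035,-0.712,0.315],"fingers": 0.4},{"angular": [-0.0143,0.0554,0.0535],"dp": [0.04,-0.813,0.36],"fingers": 0.4}]'

```text
time: 24.35
tool_pos: [457.7, 334.8, 30.8]
tcp_rot: [-180.0, -20.1, -2.1]
ft_force: [-0.6, -0.4, 1.2]
finger_gap: 51.0
grip_force: 0.0
```

```bash
python3 - <<'E'
from h import *
s=sense();print(cmd()[0],s['tool_pos'],s['tcp_rot'])
W=camera_params("wrist");a=snapshot("wrist");cv2.imwrite("pics/w7.png",a);a=a.astype(int)
m=((a[:,:,2]-a[:,:,0]>60)&(a[:,:,1]-a[:,:,0]>15)).astype(np.uint8)
n,lab,st,ce=cv2.connectedComponentsWithStats(m);k=1+np.argmax(st[1:,4]);print(st[k],ce[k])
ys,xs=np.nonzero(lab==k);r=cv2.minAreaRect(np.c_[xs,ys].astype(np.float32))
P=np.array([onz(W,u,13) for u in cv2.boxPoints(r)]);print(P.round(1),P.mean(0).round(1))
E
```

```text
[457.69041191 333.8560841   30.4830272 ] [457.70425175 334.79205411  30.83607588] [-179.95827924  -20.06233378   -2.06736112]
[ 305  253   33  117 3343] [320.78791505 310.01017051]
[[473.7 344.1  13. ]
 [473.1 327.9  13. ]
 [414.4 330.   13. ]
 [415.  346.2  13. ]] [444.1 337.   13. ]
```

step_arm --targets '[{"angular": [0,0,0],"dp": [-0.027,-0.011,0.075],"fingers": 0.5},{"angular": [0,0,0],"dp": [-0.054,-0.011,0.15],"fingers": 0.5},{"angular": [0,0,0],"dp": [-0.08,-0.011,0.225],"fingers": 0.5},{"angular": [0,0,0],"dp": [-0.108,-0.011,0.296],"fingers": 0.5},{"angular": [0,0,0],"dp": [-0.108,-0.011,0.296],"fingers": 0.8},{"angular": [0,0,0],"dp": [-0.108,-0.011,0.296],"fingers": 1},{"angular": [0,0,0],"dp": [-0.108,-0.011,0.296],"fingers": 1},{"angular": [0,0,0],"dp": [-0.108,-0.011,0.296],"fingers": 1}]' --newtons 40

```text
time: 25.4
tool_pos: [458.6, 336.5, -32.0]
tcp_rot: [-179.9, -20.1, -2.0]
ft_force: [2.3, 0.0, 4.7]
finger_gap: 16.0
grip_force: 41.0
```

```bash
python3 - <<'E'
from h import *
apply([-.108,-.011,.296],[0,0,0]);s=sense();print(cmd()[0],s['tool_pos'],s['ft_force'],s['finger_gap'],s['grip_force'])
g=s['tool_pos']; # held: origin offset
off=np.array([444.1,336.5,0])-g;print(off)
yl=np.degrees(LOC()[2]);R0=Rw(-2,20);Rp=Rw(yl,20);p=cmd()[0]
o=Rp.apply(R0.inv().apply([444.1-g[0],0,-g[2]]))
t=L2W(LOC(),(-34,45,6.7))[0]-o;t[2]=p[2]+6.7;print("target",t)
up=p+[0,0,140]
plan([(p+[0,0,40],R0,3,1),(np.array([440,240,110]),R0,5,1),([480,70,110],Rp,8,1),([t[0]-10,t[1],90],Rp,8,1),(t+[0,0,15],Rp,4,1),(t,Rp,4,1)])
E
```

```text
[457.71416052 336.06304026 -32.53418299] [458.58662545 336.54984926 -31.95976277] [2.29481984 0.01350605 4.71721785] 15.9763926828312 41.009339690208435
[-14.48662545  -0.04984926  31.95976277]
target [ 566.91639    -105.69990725  -25.83418299]
[{"angular":[-0.0,0.0,-0.0],"dp":[0.023,-0.0,-0.063],"fingers":1},{"angular":[-0.0,0.0,-0.0],"dp":[0.046,-0.0,-0.125],"fingers":1},{"angular":[-0.0,0.0,-0.0],"dp":[0.068,-0.0,-0.188],"fingers":1},{"angular":[-0.0,0.0,-0.0],"dp":[0.09,0.097,-0.289],"fingers":1},{"angular":[-0.0,0.0,-0.0],"dp":[0.112,0.193,-0.39],"fingers":1},{"angular":[-0.0,0.0,-0.0],"dp":[0.133,0.29,-0.492],"fingers":1},{"angular":[-0.0,0.0,-0.0],"dp":[0.155,0.386,-0.593],"fingers":1},{"angular":[-0.0,0.0,-0.0],"dp":[0.176,0.483,-0.694],"fingers":1}]
[{"angular":[0.0023,0.0,-0.0065],"dp":[0.027,0.105,0.01],"fingers":1},{"angular":[0.0047,0.0,-0.013],"dp":[0.054,0.211,0.019],"fingers":1},{"angular":[0.0071,0.0,-0.0195],"dp":[0.081,0.316,0.029],"fingers":1},{"angular":[0.0094,0.0,-0.026],"dp":[0.108,0.421,0.039],"fingers":1},{"angular":[0.0118,0.0,-0.0325],"dp":[0.135,0.527,0.0
[... 558 characters left out ...]
-0.0,0.0,0.0],"dp":[0.157,0.692,0.137],"fingers":1},{"angular":[-0.0,0.0,0.0],"dp":[0.183,0.807,0.16],"fingers":1},{"angular":[-0.0,0.0,0.0],"dp":[0.21,0.923,0.183],"fingers":1}]
[{"angular":[-0.0,0.0,0.0],"dp":[-0.032,0.002,0.122],"fingers":1},{"angular":[-0.0,0.0,0.0],"dp":[-0.063,0.003,0.245],"fingers":1},{"angular":[-0.0,0.0,0.0],"dp":[-0.095,0.005,0.368],"fingers":1},{"angular":[-0.0,0.0,0.0],"dp":[-0.126,0.007,0.491],"fingers":1},{"angular":[-0.0,0.0,0.0],"dp":[-0.133,0.007,0.508],"fingers":1},{"angular":[-0.0,0.0,0.0],"dp":[-0.139,0.007,0.526],"fingers":1},{"angular":[-0.0,0.0,0.0],"dp":[-0.145,0.007,0.543],"fingers":1},{"angular":[-0.0,0.0,0.0],"dp":[-0.152,0.007,0.561],"fingers":1}]
```

step_arm --targets '[{"angular": [0,0,0],"dp": [0.023,0,-0.063],"fingers": 1},{"angular": [0,0,0],"dp": [0.046,0,-0.125],"fingers": 1},{"angular": [0,0,0],"dp": [0.068,0,-0.188],"fingers": 1},{"angular": [0,0,0],"dp": [0.09,0.097,-0.289],"fingers": 1},{"angular": [0,0,0],"dp": [0.112,0.193,-0.39],"fingers": 1},{"angular": [0,0,0],"dp": [0.133,0.29,-0.492],"fingers": 1},{"angular": [0,0,0],"dp": [0.155,0.386,-0.593],"fingers": 1},{"angular": [0,0,0],"dp": [0.176,0.483,-0.694],"fingers": 1}]'

```text
time: 26.4
tool_pos: [439.7, 239.7, 111.5]
tcp_rot: [-180.0, -20.0, -2.0]
ft_force: [0.5, 0.3, 0.6]
finger_gap: 15.9
grip_force: 39.1
```

```bash
python3 - <<'E'
from h import *
R0=Rw(-2,20);yl=np.degrees(LOC()[2]);Rp=Rw(yl,20);setcmd([440,240,110],R0)
s=sense();print(s['tool_pos'],s['finger_gap'],s['grip_force'])
t=np.array([566.9,-105.7,-25.8])
plan([([470,70,115],Rp,8,1),([t[0]-75,t[1],100],Rp,8,1),(t+[-30,0,60],Rp,3,1),(t+[0,0,10],Rp,3,1),(t,Rp,2,1)])
E
```

```text
[439.68980985 239.66743944 111.49409354] 15.940516812514682 39.097219705581665
[{"angular":[0.0024,0.0,-0.0065],"dp":[0.022,0.106,0.005],"fingers":1},{"angular":[0.0047,-0.0,-0.013],"dp":[0.044,0.211,0.009],"fingers":1},{"angular":[0.0071,0.0,-0.0195],"dp":[0.066,0.317,0.014],"fingers":1},{"angular":[0.0095,0.0,-0.026],"dp":[0.089,0.422,0.019],"fingers":1},{"angular":[0.0118,0.0,-0.0325],"dp":[0.111,0.528,0.024],"fingers":1},{"angular":[0.0142,0.0,-0.039],"dp":[0.133,0.633,0.028],"fingers":1},{"angular":[0.0165,-0.0,-0.0455],"dp":[0.155,0.739,0.033],"fingers":1},{"angular":[0.0189,-0.0,-0.052],"dp":[0.177,0.844,0.038],"fingers":1}]
[{"angular":[0.0,0.0,0.0],"dp":[-0.005,0.111,0.008],"fingers":1},{"angular":[0.0,0.0,0.0],"dp":[-0.009,0.222,0.016],"fingers":1},{"angular":[0.0,0.0,0.0],"dp":[-0.014,0.332,0.025],"fingers":1},{"angular":[0.0,0.0,0.0],"dp":[-0.019,0.443,0.033],"fingers":1},{"angular":[0.0,0.0,0.0],"dp":[-0.024,0.554,0.041],"fingers":1},{"angular":[0.0,0.0,0.0],"dp":[-0.028,0.664,0.049],"fingers":1},{"angular":[0.0,0.0,0.0],"dp":[-0.033,0.775,0.058],"fingers":1},{"angular":[0.0,0.0,0.0],"dp":[-0.038,0.885,0.066],"fingers":1}]
[{"angular":[0.0,0.0,0.0],"dp":[0.032,0.011,0.128],"fingers":1},{"angular":[0.0,0.0,0.0],"dp":[0.065,0.021,0.257],"fingers":1},{"angular":[0.0,0.0,0.0],"dp":[0.097,0.032,0.385],"fingers":1},{"angular":[0.0,0.0,0.0],"dp":[0.115,0.039,0.481],"fingers":1},{"angular":[0.0,0.0,0.0],"dp":[0.133,0.045,0.576],"fingers":1},{"angular":[0.0,0.0,0.0],"dp":[0.151,0.052,0.671],"fingers":1},{"angular":[0.0,0.0,0.0],"dp":[0.143,0.052,0.695],"fingers":1},{"angular":[0.0,0.0,0.0],"dp":[0.134,0.052,0.718],"fingers":1}]
```

step_arm --targets '[{"angular": [0.0024,0,-0.0065],"dp": [0.022,0.106,0.005],"fingers": 1},{"angular": [0.0047,0,-0.013],"dp": [0.044,0.211,0.009],"fingers": 1},{"angular": [0.0071,0,-0.0195],"dp": [0.066,0.317,0.014],"fingers": 1},{"angular": [0.0095,0,-0.026],"dp": [0.089,0.422,0.019],"fingers": 1},{"angular": [0.0118,0,-0.0325],"dp": [0.111,0.528,0.024],"fingers": 1},{"angular": [0.0142,0,-0.039],"dp": [0.133,0.633,0.028],"fingers": 1},{"angular": [0.0165,0,-0.0455],"dp": [0.155,0.739,0.033],"fingers": 1},{"angular": [0.0189,0,-0.052],"dp": [0.177,0.844,0.038],"fingers": 1}]'

```text
time: 27.4
tool_pos: [469.9, 69.6, 115.8]
tcp_rot: [180.0, -20.1, 8.0]
ft_force: [0.6, 0.0, 0.3]
finger_gap: 15.9
grip_force: 39.1
```

step_arm --targets '[{"angular": [0,0,0],"dp": [-0.005,0.111,0.008],"fingers": 1},{"angular": [0,0,0],"dp": [-0.009,0.222,0.016],"fingers": 1},{"angular": [0,0,0],"dp": [-0.014,0.332,0.025],"fingers": 1},{"angular": [0,0,0],"dp": [-0.019,0.443,0.033],"fingers": 1},{"angular": [0,0,0],"dp": [-0.024,0.554,0.041],"fingers": 1},{"angular": [0,0,0],"dp": [-0.028,0.664,0.049],"fingers": 1},{"angular": [0,0,0],"dp": [-0.033,0.775,0.058],"fingers": 1},{"angular": [0,0,0],"dp": [-0.038,0.885,0.066],"fingers": 1}]'

```text
time: 28.4
tool_pos: [491.9, -106.2, 100.7]
tcp_rot: [180.0, -20.0, 8.0]
ft_force: [-0.0, 0.6, -0.6]
finger_gap: 15.9
grip_force: 39.1
```

step_arm --targets '[{"angular": [0,0,0],"dp": [0.032,0.011,0.128],"fingers": 1},{"angular": [0,0,0],"dp": [0.065,0.021,0.257],"fingers": 1},{"angular": [0,0,0],"dp": [0.097,0.032,0.385],"fingers": 1},{"angular": [0,0,0],"dp": [0.115,0.039,0.481],"fingers": 1},{"angular": [0,0,0],"dp": [0.133,0.045,0.576],"fingers": 1},{"angular": [0,0,0],"dp": [0.151,0.052,0.671],"fingers": 1},{"angular": [0,0,0],"dp": [0.143,0.052,0.695],"fingers": 1},{"angular": [0,0,0],"dp": [0.134,0.052,0.718],"fingers": 1}]'

```text
time: 29.4
tool_pos: [566.8, -105.5, -25.4]
tcp_rot: [180.0, -20.0, 8.0]
ft_force: [-0.1, 0.7, 0.5]
finger_gap: 16.1
grip_force: 39.1
```

step_arm --targets '[{"angular": [0,0,0],"dp": [-0.001,0,0.003],"fingers": 1},{"angular": [0,0,0],"dp": [-0.001,0,0.003],"fingers": 0.7},{"angular": [0,0,0],"dp": [-0.001,0,0.003],"fingers": 0.6},{"angular": [0,0,0],"dp": [-0.001,0,0.003],"fingers": 0.6},{"angular": [0,0,0],"dp": [0.02,0,-0.05],"fingers": 0.6},{"angular": [0,0,0],"dp": [0.03,0,-0.2],"fingers": 0.6},{"angular": [0,0,0],"dp": [0.03,0,-0.45],"fingers": 0.6},{"angular": [0,0,0],"dp": [0.03,0,-0.7],"fingers": 0.6}]'

```text
time: 30.4
tool_pos: [524.2, -111.3, 109.7]
tcp_rot: [180.0, -20.0, 8.0]
ft_force: [0.3, -0.9, 0.6]
finger_gap: 34.1
grip_force: 0.0
```

```bash
python3 - <<'E'
from h import *
yl=np.degrees(LOC()[2]);Rp=Rw(yl,20);setcmd([566.9,-105.7,-25.8],Rp);apply([.03,0,-.7],[0,0,0])
s=sense();print(cmd()[0],s['tool_pos'],s['joint_pos'].round(1),s['time'])
a=snapshot("wrist");W=camera_params("wrist");cv2.imwrite("pics/w8.png",a)
l=LOC()
def W2L(X):
    d=X[:2]-l[:2];cc,sn=np.cos(l[2]),np.sin(l[2]);return np.array([cc*d[0]+sn*d[1],-sn*d[0]+cc*d[1]]).round(1)
for n in("bowl","pick","jar","spacers"):
  for d in masks_of("wrist",n)[:2]:
    ys,xs=np.nonzero(d["pixels"]);print(n,round(d['conf'],2),(xs.min(),xs.max(),ys.min(),ys.max()),W2L(onz(W,(xs.mean(),ys.mean()),{"bowl":30,"pick":15,"jar":40,"spacers":30}[n])))
T=snapshot("top");print([(d['conf'],d['at']) for d in pinpoint("top","post_top")]);print(proj(camera_params("top"),L2W(l,[(-33,-190,185),(-33,-200,185)])))
cv2.imwrite("pics/t3.png",T)
E
```

```text
[ 525.06155048 -111.54429696  107.80908777] [ 524.24103696 -111.32795401  109.68702159] [-25.7 -19.1 121.6  12.5  61.3  51.9] 30.4
bowl 0.75 (np.int64(0), np.int64(39), np.int64(399), np.int64(479)) [-175.   261.2]
bowl 0.71 (np.int64(402), np.int64(496), np.int64(201), np.int64(290)) [-38.9 -42. ]
pick 0.85 (np.int64(311), np.int64(336), np.int64(127), np.int64(278)) [-21.2  43.7]
jar 0.94 (np.int64(500), np.int64(598), np.int64(97), np.int64(177)) [  34.  -109.5]
spacers 0.68 (np.int64(209), np.int64(254), np.int64(141), np.int64(185)) [ 17.2 106.3]
[(0.61, [461.6, 221.6])]
[[458.09566928 222.7523938 ]
 [461.49508932 222.25808937]]
```

```bash
python3 - <<'E'
from h import *
yl=np.degrees(LOC()[2]);l=LOC();R2=Rw(yl-90,-12);Rc=cmd()[1]
print(R2.as_matrix()[:,2], "local z", Ro.from_euler('z',-yl,degrees=True).apply(R2.as_matrix()[:,2]))
from scipy.spatial.transform import Slerp
sl=Slerp([0,1],Ro.concatenate([Rc,R2]))
z=R2.as_matrix()[:,2];h=L2W(l,(-31,-190,255))[0]+z*42
m=L2W(l,(-125,-70,210))[0]
plan([(m,sl(.5),8,.4),(h,R2,8,.4)]);print(h)
E
```

```text
[-0.02876334  0.20591246 -0.9781476 ] local z [-1.16798250e-16  2.07911691e-01 -9.78147601e-01]
[{"angular":[-0.0022,-0.0087,0.0315],"dp":[-0.015,0.072,-0.074],"fingers":0.4},{"angular":[-0.0044,-0.0174,0.063],"dp":[-0.031,0.144,-0.147],"fingers":0.4},{"angular":[-0.0066,-0.0261,0.0945],"dp":[-0.046,0.217,-0.221],"fingers":0.4},{"angular":[-0.0088,-0.0348,0.126],"dp":[-0.061,0.289,-0.294],"fingers":0.4},{"angular":[-0.011,-0.0435,0.1575],"dp":[-0.076,0.361,-0.368],"fingers":0.4},{"angular":[-0.0132,-0.0522,0.189],"dp":[-0.092,0.433,-0.441],"fingers":0.4},{"angular":[-0.0154,-0.0609,0.2206],"dp":[-0.107,0.505,-0.515],"fingers":0.4},{"angular":[-0.0176,-0.0696,0.2521],"dp":[-0.122,0.578,-0.588],"fingers":0.4}]
[{"angular":[-0.0022,-0.0087,0.0315],"dp":[0.09,0.007,0.003],"fingers":0.4},{"angular":[-0.0045,-0.0174,0.063],"dp":[0.181,0.014,0.006],"fingers":0.4},{"angular":[-0.0067,-0.0261,0.0945],"dp":[0.272,0.022,0.009],"fingers":0.4},{"angular":[-0.0089,-0.0348,0.126],"dp":[0.362,0.029,0.012],"fingers":0.4},{"angular":[-0.0111,-0.0435,0.1575],"dp":[0.453,0.036,0.015],"fingers":0.4},{"angular":[-0.0133,-0.0523,0.189],"dp":[0.544,0.044,0.018],"fingers":0.4},{"angular":[-0.0155,-0.061,0.2205],"dp":[0.635,0.051,0.021],"fingers":0.4},{"angular":[-0.0177,-0.0697,0.252],"dp":[0.725,0.058,0.024],"fingers":0.4}]
[ 586.9216866  -331.88047841  213.91780077]
```

step_arm --targets '[{"angular": [-0.0022,-0.0087,0.0315],"dp": [-0.015,0.072,-0.074],"fingers": 0.4},{"angular": [-0.0044,-0.0174,0.063],"dp": [-0.031,0.144,-0.147],"fingers": 0.4},{"angular": [-0.0066,-0.0261,0.0945],"dp": [-0.046,0.217,-0.221],"fingers": 0.4},{"angular": [-0.0088,-0.0348,0.126],"dp": [-0.061,0.289,-0.294],"fingers": 0.4},{"angular": [-0.011,-0.0435,0.1575],"dp": [-0.076,0.361,-0.368],"fingers": 0.4},{"angular": [-0.0132,-0.0522,0.189],"dp": [-0.092,0.433,-0.441],"fingers": 0.4},{"angular": [-0.0154,-0.0609,0.2206],"dp": [-0.107,0.505,-0.515],"fingers": 0.4},{"angular": [-0.0176,-0.0696,0.2521],"dp": [-0.122,0.578,-0.588],"fingers": 0.4}]'

```text
time: 31.75
tool_pos: [477.7, -234.4, 208.3]
tcp_rot: [-173.3, -3.7, -37.7]
ft_force: [0.4, 0.5, 0.2]
finger_gap: 51.4
grip_force: 0.0
```

step_arm --targets '[{"angular": [-0.0022,-0.0087,0.0315],"dp": [0.09,0.007,0.003],"fingers": 0.4},{"angular": [-0.0045,-0.0174,0.063],"dp": [0.181,0.014,0.006],"fingers": 0.4},{"angular": [-0.0067,-0.0261,0.0945],"dp": [0.272,0.022,0.009],"fingers": 0.4},{"angular": [-0.0089,-0.0348,0.126],"dp": [0.362,0.029,0.012],"fingers": 0.4},{"angular": [-0.0111,-0.0435,0.1575],"dp": [0.453,0.036,0.015],"fingers": 0.4},{"angular": [-0.0133,-0.0523,0.189],"dp": [0.544,0.044,0.018],"fingers": 0.4},{"angular": [-0.0155,-0.061,0.2205],"dp": [0.635,0.051,0.021],"fingers": 0.4},{"angular": [-0.0177,-0.0697,0.252],"dp": [0.725,0.058,0.024],"fingers": 0.4}]'

```text
time: 32.75
tool_pos: [586.8, -331.4, 211.2]
tcp_rot: [179.8, 12.2, -82.2]
ft_force: [0.2, 0.4, -0.3]
finger_gap: 51.7
grip_force: 0.0
```

```bash
python3 - <<'E'
from h import *
s=sense();print(cmd()[0],s['tool_pos'],cmd()[1].as_euler('xyz',degrees=True),s['tcp_rot'],s['joint_pos'].round(1),s['ft_force'])
a=snapshot("wrist");W=camera_params("wrist");cv2.imwrite("pics/w9.png",a)
l=LOC();print(proj(W,L2W(l,[(-33,-190,185),(-33,-200,185),(-33,-190,142),(-31,-190,255)])).round(1))
print([(d['conf'],d['at'],onz(W,d['at'],185)) for d in pinpoint("wrist","post_top")],L2W(l,(-33,-190,185)))
for d in masks_of("wrist","post_top"): ys,xs=np.nonzero(d["pixels"]);print(d['conf'],d['at'],(xs.min(),xs.max(),ys.min(),ys.max()))
E
```

```text
[ 586.90130899 -331.81840339  213.92708594] [ 586.82309601 -331.35097928  211.17505986] [179.99542298  12.00517805 -82.04136479] [179.77471975  12.21430812 -82.24928241] [-38.7  27.9  60.    8.4 101.1 134.5] [ 0.21664342  0.44039746 -0.29171502]
[[327.6 240.7]
 [327.6 223.2]
 [326.5 203.7]
 [325.2 338.8]]
[(0.78, [325.8, 239.8], array([ 587.14312137, -341.22737195,  185.        ]))] [[ 586.14897844 -340.8054898   185.        ]]
0.72 [325.6, 197.6] (np.int64(290), np.int64(358), np.int64(162), np.int64(257))
0.15 [290.2, 275.7] (np.int64(101), np.int64(390), np.int64(58), np.int64(461))
```

View pics/w9.png

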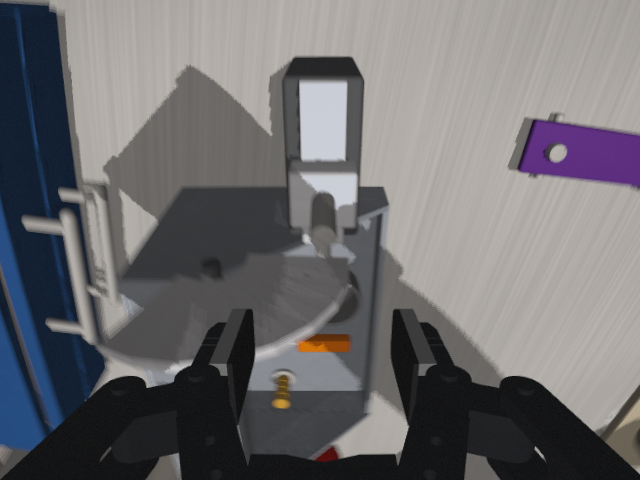

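Wrist view: the post top is at (324,243), matching the locked prediction (327,241). The fan plate is clear at its left, and the pick (324,343) is on the locker floor. Descending to pinch the post.

```bash
python3 - <<'E'
from h import *
yl=np.degrees(LOC()[2]);l=LOC();R2=Rw(yl-90,-12);z=R2.as_matrix()[:,2]
g=L2W(l,(-32,-187,155))[0]+z*41
plan([(g+[0,0,20],R2,4,.5),(g,R2,4,.5)])
p=cmd()[0];v=L2W(l,(0,-1,0))[0]-L2W(l,(0,0,0))[0]
print("pull");plan([(p+v*25,R2,8,1)])
E
```

```text
[{"angular":[0.0,0.0,0.0],"dp":[0.017,0.001,0.097],"fingers":0.5},{"angular":[0.0,0.0,0.0],"dp":[0.034,0.002,0.195],"fingers":0.5},{"angular":[0.0,0.0,0.0],"dp":[0.052,0.004,0.292],"fingers":0.5},{"angular":[0.0,0.0,0.0],"dp":[0.069,0.005,0.389],"fingers":0.5},{"angular":[0.0,0.0,0.0],"dp":[0.074,0.005,0.414],"fingers":0.5},{"angular":[0.0,0.0,0.0],"dp":[0.079,0.005,0.438],"fingers":0.5},{"angular":[0.0,0.0,0.0],"dp":[0.084,0.005,0.463],"fingers":0.5},{"angular":[0.0,0.0,0.0],"dp":[0.09,0.005,0.487],"fingers":0.5}]
pull
[{"angular":[0.0,0.0,0.0],"dp":[0.015,0.0,-0.003],"fingers":1},{"angular":[0.0,0.0,0.0],"dp":[0.031,0.0,-0.007],"fingers":1},{"angular":[0.0,0.0,0.0],"dp":[0.046,0.0,-0.01],"fingers":1},{"angular":[0.0,0.0,0.0],"dp":[0.061,0.0,-0.013],"fingers":1},{"angular":[0.0,0.0,0.0],"dp":[0.076,0.0,-0.016],"fingers":1},{"angular":[0.0,0.0,0.0],"dp":[0.092,0.0,-0.02],"fingers":1},{"angular":[0.0,0.0,0.0],"dp":[0.107,0.0,-0.023],"fingers":1},{"angular":[0.0,0.0,0.0],"dp":[0.122,0.0,-0.026],"fingers":1}]
```

step_arm --targets '[{"angular": [0,0,0],"dp": [0.017,0.001,0.097],"fingers": 0.5},{"angular": [0,0,0],"dp": [0.034,0.002,0.195],"fingers": 0.5},{"angular": [0,0,0],"dp": [0.052,0.004,0.292],"fingers": 0.5},{"angular": [0,0,0],"dp": [0.069,0.005,0.389],"fingers": 0.5},{"angular": [0,0,0],"dp": [0.074,0.005,0.414],"fingers": 0.5},{"angular": [0,0,0],"dp": [0.079,0.005,0.438],"fingers": 0.5},{"angular": [0,0,0],"dp": [0.084,0.005,0.463],"fingers": 0.5},{"angular": [0,0,0],"dp": [0.09,0.005,0.487],"fingers": 0.5}]'

```text
time: 33.9
tool_pos: [585.8, -329.5, 115.3]
tcp_rot: [-180.0, 12.0, -82.0]
ft_force: [-0.4, 0.7, -0.5]
finger_gap: 43.0
grip_force: 0.0
```

step_arm --targets '[{"angular": [0,0,0],"dp": [0,0,0],"fingers": 0.8},{"angular": [0,0,0],"dp": [0,0,0],"fingers": 1},{"angular": [0,0,0],"dp": [0,0,0],"fingers": 1},{"angular": [0,0,0],"dp": [0,0,0],"fingers": 1},{"angular": [0,0,0],"dp": [0,0,0],"fingers": 1},{"angular": [0,0,0],"dp": [0,0,0],"fingers": 1},{"angular": [0,0,0],"dp": [0,0,0],"fingers": 1},{"angular": [0,0,0],"dp": [0,0,0],"fingers": 1}]'

```text
time: 34.9
tool_pos: [585.4, -329.2, 115.0]
tcp_rot: [180.0, 12.0, -82.0]
ft_force: [-2.4, -0.0, 2.4]
finger_gap: 12.6
grip_force: 39.1
```

Pinched the post; now pulling it away from the locker and holding.

step_arm --targets '[{"angular": [0,0,0],"dp": [0.015,0,-0.003],"fingers": 1},{"angular": [0,0,0],"dp": [0.031,0,-0.007],"fingers": 1},{"angular": [0,0,0],"dp": [0.046,0,-0.01],"fingers": 1},{"angular": [0,0,0],"dp": [0.061,0,-0.013],"fingers": 1},{"angular": [0,0,0],"dp": [0.076,0,-0.016],"fingers": 1},{"angular": [0,0,0],"dp": [0.092,0,-0.02],"fingers": 1},{"angular": [0,0,0],"dp": [0.107,0,-0.023],"fingers": 1},{"angular": [0,0,0],"dp": [0.122,0,-0.026],"fingers": 1}]'

```text
time: 35.9
tool_pos: [588.8, -352.8, 115.1]
tcp_rot: [180.0, 12.1, -82.0]
ft_force: [-3.4, 3.7, 4.9]
finger_gap: 13.2
grip_force: 39.5
```

step_arm --targets '[{"angular": [0,0,0],"dp": [0,0,0],"fingers": 1},{"angular": [0,0,0],"dp": [0,0,0],"fingers": 1},{"angular": [0,0,0],"dp": [0,0,0],"fingers": 1},{"angular": [0,0,0],"dp": [0,0,0],"fingers": 1},{"angular": [0,0,0],"dp": [0,0,0],"fingers": 1},{"angular": [0,0,0],"dp": [0,0,0],"fingers": 1},{"angular": [0,0,0],"dp": [0,0,0],"fingers": 1},{"angular": [0,0,0],"dp": [0,0,0],"fingers": 1}]'

```text
time: 36.9
tool_pos: [588.8, -352.8, 115.1]
tcp_rot: [180.0, 12.1, -82.0]
ft_force: [-3.3, 5.0, 4.5]
finger_gap: 13.3
grip_force: 39.5
```

```bash
python3 - <<'E'
from h import *
s=sense();print(s['tool_pos'],s['ft_force'],s['finger_gap'])
l=LOC()
for c in("scene","top"):
    snapshot(c);P=camera_params(c)
    print(c,[(round(d['conf'],2),d['at']) for d in pinpoint(c,"door_handle")])
    for ph in (0,20,40,60,80,100,120): print(ph,proj(P,[bar(ph,0)]).round(0).tolist(),end=' ')
    print()
E
```

```text
[ 588.76778661 -352.76343523  115.06517276] [-3.31125834  5.02483414  4.4932771 ] 13.253069305871989
scene [(0.71, [298.2, 209.8])]
0 [[297.0, 210.0]] 20 [[301.0, 192.0]] 40 [[298.0, 174.0]] 60 [[290.0, 159.0]] 80 [[276.0, 149.0]] 100 [[258.0, 146.0]] 120 [[238.0, 151.0]] 
top [(0.61, [396.6, 267.4])]
0 [[392.0, 264.0]] 20 [[396.0, 266.0]] 40 [[399.0, 262.0]] 60 [[400.0, 250.0]] 80 [[400.0, 233.0]] 100 [[398.0, 212.0]] 120 [[395.0, 191.0]]
```

Door is back down. I'll ease the post back, release and withdraw.

step_arm --targets '[{"angular": [0,0,0],"dp": [-0.02,0,0.004],"fingers": 1},{"angular": [0,0,0],"dp": [-0.04,0,0.008],"fingers": 1},{"angular": [0,0,0],"dp": [-0.055,0,0.012],"fingers": 1},{"angular": [0,0,0],"dp": [-0.065,0,0.014],"fingers": 1},{"angular": [0,0,0],"dp": [-0.065,0,0.014],"fingers": 1},{"angular": [0,0,0],"dp": [-0.065,0,0.014],"fingers": 0.5},{"angular": [0,0,0],"dp": [-0.065,0,0.014],"fingers": 0.5},{"angular": [0,0,0],"dp": [-0.065,0,0.014],"fingers": 0.5}]'

```text
time: 38.1
tool_pos: [587.0, -340.9, 114.6]
tcp_rot: [180.0, 12.0, -82.1]
ft_force: [-0.0, 0.7, 0.5]
finger_gap: 42.8
grip_force: 0.0
```

step_arm --targets '[{"angular": [0,0,0],"dp": [0,0,-0.05],"fingers": 0.5},{"angular": [0,0,0],"dp": [0,0,-0.12],"fingers": 0.5},{"angular": [0,0,0],"dp": [0,0,-0.25],"fingers": 0.5},{"angular": [0,0,0],"dp": [0,0,-0.4],"fingers": 0.5},{"angular": [0,0,0],"dp": [0,0,-0.55],"fingers": 0.5},{"angular": [0,0,0],"dp": [0,0,-0.7],"fingers": 0.5},{"angular": [0,0,0],"dp": [0,0,-0.7],"fingers": 0.5},{"angular": [0,0,0],"dp": [0,0,-0.7],"fingers": 0.5}]'

```text
time: 39.1
tool_pos: [591.1, -369.6, 251.7]
tcp_rot: [180.0, 12.0, -82.0]
ft_force: [-0.3, 0.6, -1.0]
finger_gap: 42.7
grip_force: 0.0
```

```bash
python3 - <<'E'
from h import *
s=sense();print(s['tool_pos'],s['ft_force'],s['finger_gap'],s['time'])
l=LOC();a=snapshot("top");b=snapshot("scene");T=camera_params("top");S=camera_params("scene")
def W2L(X):
    d=X[:2]-l[:2];cc,sn=np.cos(l[2]),np.sin(l[2]);return np.array([cc*d[0]+sn*d[1],-sn*d[0]+cc*d[1]]).round(1)
for n in("door_handle","post_top"):
    print(n,[(round(d['conf'],2),d['at']) for d in pinpoint("top",n)],[(round(d['conf'],2),d['at']) for d in pinpoint("scene",n)])
print("post0",proj(T,L2W(l,[(-33,-200,185)])),"bar0",proj(T,[bar(0,0)]),"bar10",proj(T,[bar(10,0)]))
for n in("bowl","pick","wheel","tin","plate"): print(n,[(round(d['conf'],2),d['at']) for d in masks_of("top",n)])
# compare door region with initial picture (bar & frame should coincide)
a0=cv2.imread("pics/top.png");b0=cv2.imread("pics/scene.png")
for nm,x,y,(r0,r1,c0,c1) in(("top",a0,a,(250,275,335,425)),("scene",b0,b,(180,240,270,330))):
    g=lambda i:cv2.cvtColor(i,6)[r0:r1,c0:c1].astype(np.float32)
    print(nm,cv2.phaseCorrelate(g(x),g(y)),np.abs(g(x)-g(y)).mean())
E
```

```text
[ 591.0556402  -369.62227636  251.74124424] [-0.29998284  0.64918592 -0.98257558] 42.741504649375045 39.1
door_handle [(0.72, [395.2, 264.4])] [(0.85, [299.3, 210.1])]
post_top [(0.59, [460.8, 223.0])] [(0.71, [232.7, 158.6]), (0.71, [266.1, 251.2])]
post0 [[461.49508932 222.25808937]] bar0 [[391.93024683 263.80666266]] bar10 [[393.89302433 265.7359738 ]]
bowl [(0.83, [296.5, 253.1]), (0.51, [302.8, 298.3])]
pick [(0.19, [455.9, 223.4])]
wheel [(0.46, [212.3, 242.5])]
tin [(0.73, [387.5, 235.7]), (0.61, [259.5, 223.2])]
plate []
top ((0.8231014754840587, 1.5818844242563515), 0.32367786746554905) 23.656445
scene ((-0.27769718882307615, -0.03144523221255824), 0.7404341390397814) 11.483611
```

```bash
python3 - <<'E'
from h import *
b=snapshot("scene");b0=cv2.imread("pics/scene.png")
g=lambda i:cv2.cvtColor(i,6)
t=g(b0)[200:226,280:318];r=cv2.matchTemplate(g(b)[190:236,270:328],t,cv2.TM_CCOEFF_NORMED);print(cv2.minMaxLoc(r))
W=camera_params("wrist");a=snapshot("wrist");l=LOC()
for n in("bowl","pick","jar","spacers"): print(n,[(round(d['conf'],2),d['at']) for d in masks_of("wrist",n)])
print(proj(W,L2W(l,[(-42,-37,30),(-21,44,14),(22,-99,40),(12,109,30)])).round(0).tolist(),sense()['time'])
E
```

```text
(-0.269157350063324, 0.9226800203323364, (1, 0), (10, 9))
bowl [(0.65, [332.2, 456.6])]
pick []
jar []
spacers []
[[332.0, 298.0], [314.0, 341.0], [271.0, 257.0], [289.0, 386.0]] 39.95
```

step_arm --targets '[{"angular": [0,0,0],"dp": [0.05,0,-0.05],"fingers": 0.5},{"angular": [0,0,0],"dp": [0.1,0,-0.1],"fingers": 0.5},{"angular": [0,0,0],"dp": [0.2,0,-0.15],"fingers": 0.5},{"angular": [0,0,0],"dp": [0.3,0,-0.2],"fingers": 0.5},{"angular": [0,0,0],"dp": [0.4,0,-0.2],"fingers": 0.5},{"angular": [0,0,0],"dp": [0.5,0,-0.2],"fingers": 0.5},{"angular": [0,0,0],"dp": [0.5,0,-0.2],"fingers": 0.5},{"angular": [0,0,0],"dp": [0.5,0,-0.2],"fingers": 0.5}]'

```text
time: 40.95
tool_pos: [605.9, -474.1, 270.1]
tcp_rot: [180.0, 12.0, -82.0]
ft_force: [-0.8, 0.4, -0.3]
finger_gap: 42.8
grip_force: 0.0
```

```bash
python3 - <<'E'
from h import *
b=snapshot("scene");b0=cv2.imread("pics/scene.png")
g=lambda i:cv2.cvtColor(i,6)
for nm,(r0,r1,c0,c1) in {"bar":(200,226,280,318),"door free edge":(225,255,290,325),"roof(static)":(190,235,205,280)}.items():
    t=cv2.resize(g(b0)[r0:r1,c0:c1],None,fx=8,fy=8,interpolation=2);w=cv2.resize(g(b)[r0-5:r1+5,c0-5:c1+5],None,fx=8,fy=8,interpolation=2)
    m=cv2.minMaxLoc(cv2.matchTemplate(w,t,5));print(nm,m[1],(np.array(m[3])-40)/8)
S=camera_params("scene");print(proj(S,[bar(0,0),bar(1,0),bar(3,0)]).round(2).tolist(),sense()['time'],sense()['tool_pos'])
E
```

```text
bar 0.596422553062439 [ 0.   -0.75]
door free edge 0.8364126682281494 [-0.5    1.125]
roof(static) 0.9891213774681091 [-0.125  0.   ]
[[297.41, 210.42], [297.71, 209.48], [298.26, 207.59]] 41.0 [ 606.04268258 -473.92306716  270.77028725]
```

```bash
python3 - <<'E'
from h import *
b=cv2.cvtColor(snapshot("scene"),6);b0=cv2.cvtColor(cv2.imread("pics/scene.png"),6)
for c in (286,292,298,304,310): print(c,b0[198:226,c].tolist(),'\n   ',b[198:226,c].tolist())
a=cv2.cvtColor(snapshot("top"),6);a0=cv2.cvtColor(cv2.imread("pics/top.png"),6)
for c in (378,385,400,408): print(c,a0[254:274,c].tolist(),'\n   ',a[254:274,c].tolist())
E
```

```text
286 [102, 118, 137, 143, 140, 122, 97, 84, 103, 127, 140, 144, 145, 145, 144, 144, 143, 142, 143, 141, 141, 139, 139, 141, 139, 137, 131, 127] 
    [103, 117, 131, 123, 103, 86, 78, 77, 96, 123, 138, 143, 144, 143, 143, 143, 144, 135, 114, 89, 83, 85, 96, 120, 133, 136, 130, 126]
292 [55, 56, 69, 83, 94, 123, 143, 145, 138, 121, 100, 102, 127, 141, 145, 144, 143, 143, 142, 144, 141, 142, 144, 144, 143, 143, 142, 145] 
    [54, 55, 70, 82, 94, 122, 136, 126, 103, 88, 85, 101, 126, 140, 143, 143, 145, 139, 119, 92, 85, 84, 85, 85, 83, 88, 109, 131]
298 [69, 73, 73, 92, 125, 145, 148, 147, 145, 145, 144, 144, 139, 121, 99, 103, 125, 139, 143, 142, 143, 143, 142, 141, 141, 142, 142, 143] 
    [67, 71, 73, 92, 123, 143, 147, 146, 145, 143, 140, 124, 102, 86, 84, 98, 124, 140, 138, 116, 92, 86, 84, 83, 85, 85, 86, 85]
304 [89, 98, 123, 142, 145, 143, 145, 146, 148, 146, 147, 147, 147, 145, 145, 144, 138, 120, 99, 104, 126, 139, 142, 141, 140, 139, 138, 136] 
    [88, 96, 125, 141, 143, 142, 144, 146, 145, 145, 146, 146, 146, 142, 132, 116, 119, 119, 103, 92, 88, 86, 84, 84, 84, 84, 86, 88]
[... 369 characters left out ...]
7, 150, 154, 147] 
    [141, 147, 144, 150, 144, 149, 153, 134, 92, 97, 77, 139, 178, 125, 96, 94, 97, 99, 96, 97]
385 [146, 145, 152, 152, 152, 153, 157, 95, 98, 85, 144, 174, 127, 154, 147, 147, 147, 151, 151, 147] 
    [145, 152, 134, 89, 91, 104, 95, 96, 99, 81, 98, 105, 78, 104, 98, 94, 96, 100, 103, 99]
400 [154, 151, 156, 159, 129, 98, 102, 95, 151, 161, 122, 151, 150, 150, 146, 145, 147, 145, 149, 149] 
    [97, 101, 94, 96, 98, 98, 101, 88, 108, 91, 84, 104, 103, 101, 95, 92, 95, 93, 102, 101]
408 [139, 143, 121, 113, 105, 84, 104, 162, 144, 121, 154, 147, 149, 145, 146, 145, 146, 146, 148, 151] 
    [88, 95, 85, 87, 85, 75, 83, 111, 91, 78, 107, 95, 103, 97, 98, 95, 98, 96, 98, 99]
```

The bar profiles match the initial shut state to the pixel; only the arm's shadow differs. Handing in.

```bash
python3 -c "
from bench import *
print(hand_in())"
```

```text
the job is handed in; nothing more can be done
None
```

The job is handed in at about 41 s of the 72 s allowed: the door was raised until its stay locked, the grey bowl (upright) and the pick were released on the locker floor, and the post was pulled back so the door sank shut. The last pictures match the door's starting shut position; I had no view inside the locker after it closed and didn't measure how gently the door landed.

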